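# Fetch the dip basket from under the drain grid with the hook rod

### The job

Take the hook rod from its stand, reach with it into the narrow rinse tank, lift the dip basket off its ledges under the drain grid and bring it out through the open mouth, and set it gently and upright on the drain grid. Then hang the hook rod back in its stand; use the rod for the basket, not the gripper, keep the basket from tipping, and leave the other things alone.

Things in the scene. Friction and masses are not known exactly. Their poses are not given: they have to be found in the camera images.
- tank: Stainless rinse tank, 170 x 116 mm outside, rim 150 mm high, bolted down. Origin under its middle on the table; +x runs from its open mouth to its drain grid, z up. Inside it is 108 mm wide (y) and goes from x = -82 to +80 mm. Drain grid, 6 mm thick, roofs x = 6 to 84 mm; its top is level with the rim and edged by strips that rise 5 mm (3 mm thick). Walls 4 mm. Drain cock on the -y side.
- tank_mouth (a point): Middle of the tank's open mouth (88 mm along the tank's x, 108 mm across) at rim height, x = -38 mm in the tank. With its hook under the basket's bar, the rod passes the grid's edge only if it leans back over the mouth (top towards the tank's -x) by 25 to 50 degrees from upright.
- tank_grid (a point): Middle of the drain grid's top surface, x = 45 mm in the tank. Clear flat area inside its edge strips: 72 mm along x, 110 mm across.
- basket: Wire dip basket with two couplings fixed in it, 0.28 kg, 56 mm (x) x 64 mm (y), 40 mm high; origin under its middle, axes along the tank's. Ears reach out to 44 mm either side at z 36 to 40 and rest on ledges of the tank under the grid (they start at tank x = 32, basket bottom at z = 20 mm). Stops 7 mm high before and behind the ears: lift over 10 mm before drawing it out.
- basket_bar (a point): Middle of the basket's rigid bail bar: a 6 mm round bar along the basket's y, straight for 52 mm, 86 mm above the basket's underside and 46 mm above its wire rim. The basket swings freely about it when hung.
- stand: Steel stand, fixed: 80 x 105 mm base, post, and a fork plate with its top at 150 mm, seat of 42 x 43 mm for the rod's collar. A slot 14 mm wide opens towards its -x side; the edge strips round the seat rise 8 mm at most (7 mm at the open side). Origin on the table under the seat, z up. To take the rod out, lift it 9 to 20 mm and draw it 60 mm towards -x; back the same way.
- stand_seat (a point): Where the rod's origin lies when it hangs in the stand (186 mm above the table).
- rod: Hook rod, 0.16 kg, hangs upright in the stand, its x along the stand's. Origin in the middle of its orange square grip (26 x 26 mm, 60 mm long along z; grip it hard). Below it a 36 mm square collar, 6 mm thick, underside at z = -36; then an 8 mm steel rod down to the hook, a 26 mm wide (y) strip: back face x = 4, foot z = -169 to -165 out to x = 26, tip x = 22 to 26 rising to z = -157.
- rod_hook (a point): Where the middle of the basket's bail bar lies when seated in the hook's inner corner: x = 7, z = -162 mm in the rod's frame. The hook opens upward.
- demand_valve: Black demand valve with a yellow button, 73 x 122 x 42 mm, behind the stand; origin under its middle. Leave it alone.
- grease_tin: White grease tin with a blue top, 57 mm wide, 30 mm high, between stand and tank; origin under its middle. Leave it alone.
- bottle: Small brown dropper bottle, 34 mm wide, 102 mm high, behind the tank's open end; origin under its middle. Leave it alone.

How it is judged:
By the outcome, as a careful person would: the job done as asked, in the order asked, and still so for the second after the job is handed in, with the robot touching nothing.
It also fails if it takes over 64 s, if anything falls off the work surface, if the arm or the gripper's body presses on something with over 40 N, if the wrist force passes 120 N, or if a joint passes its speed limit or range.

### The arm

A 7-joint arm with a two-finger parallel gripper is mounted at the origin on a cart in front of the work surface, level with it; the furniture and walls round the work are solid. World frame = base frame: x ahead of the robot, y to its left, z up, the work surface at z = 0. Lengths are in m, angles in rad, forces in N, time in s.
With the tool pointing down it reaches from about 0.425 to 0.925 m from the base axis. Payload 6.8 kg.
Tool frame: the origin (TCP) lies on the centre line of the jaws, within the pads' length; the fingertips stand 25 mm ahead of it and the grasp point (between the pads) lies 6 mm ahead of it; z points along the fingers, y is the line along which they close (so a half turn about z gives the same grasp; the last joint's range is limited). The gripper opens to 88 mm and grips with 3 to 60 N. Pads are 20 mm wide; open, the fingers measure 115 mm over their backs; the gripper's body (75 mm by 178 mm) begins 61 mm behind the grasp point.
Start: joints at [1.226, 0.477, 0.022, 1.555, -0.011, 1.109, -0.083], TCP at [0.158, -0.656, 0.248] pointing down, gripper open.
Joint ranges: [-2.96, 2.96], [-0.34, 2.1], [-1.41, 1.46], [0.24, 2.44], [-1.37, 4.51], [0.17, 1.92], [-2.96, 2.96]. Speed limits (rad/s): [2.39, 2.39, 3.14, 3.14, 3.14, 3.14, 3.14].

### API

Orientations are given as a 3x3 rotation matrix whose columns are the frame's x, y, z axes.
In Python, from bench import ctrl, vision, job gives the robot as it stands.
- The arm moves only by the shell command python3 -m handwheel 'ROWS'. ROWS is a JSON object whose one key "commands" holds a list of rows, each an object with "offset": the shift along the tool's x, y, z in m, a list of three; "twist": the turn, a rotation vector about the tool's x, y, z in degrees, a list of three; "gripper": the closure, from -1 (fully open) to 1 (shut). In form: {"commands": [{"offset": [dx, dy, dz], "twist": [wx, wy, wz], "gripper": gripper}, ...]}. A call has 1 to 10 rows; each row is the pose to reach, as a shift and turn from the pose commanded when the call began, along the tool's axes at that moment; what a row does not reach only later rows make up. A row lasts 1/10 s, in which the tool goes at most 50 mm and 8.59 degrees, less where a joint would pass 70% of its speed; a pose out of reach is approached as far as the arm can. A call with a gripper value outside its range is refused whole. The fingers move at their own pace and stop on an object; the grip force is fixed at half the most. Time passes only in rows, so rows that repeat a pose let the fingers close. It gives the time, the measured TCP pose, the force, the opening and the grip force at its end, in the units of the state.
- ctrl.observe(): the state, without advancing time (a new reading comes with each control period).
- vision.read_camera(name): name is "side" or "top"; returns the picture (420x560x3 uint8, red, green, blue); there is no depth.
- vision.calibration(name): a dict with "K" (3x3 intrinsics, pixels), "extrinsics" (4x4, takes a point from world to camera coordinates). Camera axes: x right, y up, looking along -z (the intrinsics and any distortion apply to the point x, -y, -z); pixel columns grow to the right and rows downward; lengths in m; the calibration is good to about 2 mm. A picture is of the moment at which its call begins. calibration takes no time and is no camera call.
- job.sign_off(): hands the job in; it is judged then, once.
The state is a dict: "t": time; "joints": joint angles; "joint_velocities": joint speeds; "joint_torque": joint torques, N m; "eef_pos": TCP position; "tool_rot": TCP orientation; "force": force on the tool from outside, world axes, zero at the start; "moment": the same for the moment, N m; "grip_width": finger opening in m; "gripper_force": force on a finger pad.
Only numpy, scipy, OpenCV 4.12 (cv2) and the standard library are available. Lean on these libraries where they do the work, as an engineer would, in place of code of your own. Each camera call takes 0.05 s, during which the arm holds its last target. There are 200 camera calls.

## Working session

There is one attempt and no reset: what is moved stays moved. The work goes in short steps, Python scripts to look and compute and a shell command to move; the robot and the scene stay as the last step left them, time stands still between calls to the robot, and variables do not carry over. Pictures are saved under pics/ and viewed, at most 10 in all, crops included, and the job is handed in when it is done.

```bash
ls; mkdir -p pics
python3 - <<'E'
from bench import ctrl,vision,job
import cv2,numpy as np
for n in("top","side"):
    cv2.imwrite(f"pics/{n}0.png",cv2.cvtColor(vision.read_camera(n),cv2.COLOR_RGB2BGR))
    c=vision.calibration(n);print(n,c)
s=ctrl.observe();print(s)
E
```

```text
pics
top {'K': array([[424.15832637,   0.        , 276.93666312],
       [  0.        , 424.15832637, 210.37766847],
       [  0.        ,   0.        ,   1.        ]]), 'extrinsics': array([[-4.10966127e-04, -9.99076265e-01,  4.29703109e-02,
        -3.81490778e-02],
       [ 9.92078191e-01,  4.99065030e-03,  1.25522731e-01,
        -5.84245191e-01],
       [-1.25621232e-01,  4.26814939e-02,  9.91159723e-01,
        -9.04699083e-01],
       [ 0.00000000e+00,  0.00000000e+00,  0.00000000e+00,
         1.00000000e+00]])}
side {'K': array([[503.08978117,   0.        , 285.40419803],
       [  0.        , 503.08978117, 207.14733537],
       [  0.        ,   0.        ,   1.        ]]), 'extrinsics': array([[-0.88237905, -0.47010544, -0.02020143,  0.49087186],
       [ 0.25925511, -0.52154814,  0.81288027, -0.27618151],
       [-0.39267545,  0.71203119,  0.58208038, -0.77408693],
       [ 0.        ,  0.        ,  0.        ,  1.        ]])}
{'t': 0.1, 'joints': array([ 1.22588411,  0.4777075 ,  0.02236117,  1.55632882, -0.01148481,
        1.10931576, -0.08309595]), 'joint_velocities': array([ 2.11708147e-03, -6.35731703e-04,  1.90208225e-05, -1.88940247e-03,
       -4.51138056e-04, -6.12028026e-04,  4.43066701e-04]), 'joint_torque': array([ 4.41893542e-03, -5.84092104e+01,  1.54099636e+00, -2.73311394e+01,
       -5.40318224e-02,  1.31688369e-02,  5.36499613e-05]), 'eef_pos': array([ 0.15821784, -0.65568127,  0.24679599]), 'tool_rot': array([[ 9.72087312e-01,  2.34618820e-01, -5.17404298e-04],
       [ 2.34619349e-01, -9.72086091e-01,  1.54672477e-03],
       [-1.40070781e-04, -1.62494458e-03, -9.99998670e-01]]), 'force': array([-1.17243002,  0.16741317, -0.22293321]), 'moment': array([0.02575837, 0.02469909, 0.04298679]), 'gripper_force': 0.0, 'grip_width': 0.08768235306017531}
```

View pics/top0.png

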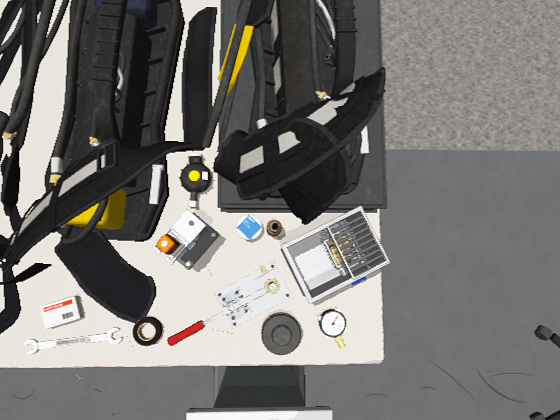

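View pics/side0.png

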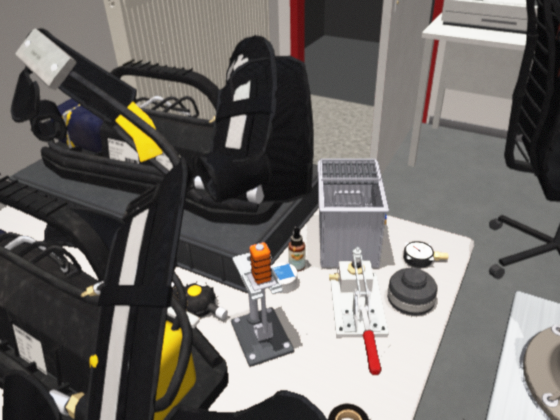

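Top view: rod's orange grip is near (167,243), the stand base near (200,245), and the tank is around (335,255) with its mouth on the left and its grid on the right. Side view: the grip is at (261,263) and the tank rim spans (318–385, 160–212). I'll enlarge both next.

Run:
```python
import cv2,numpy as np
t=cv2.imread("pics/top0.png");s=cv2.imread("pics/side0.png")
a=cv2.resize(t[195:315,145:395],(800,384),interpolation=cv2.INTER_CUBIC)
cv2.imwrite("pics/c1.png",a)
b=cv2.resize(s[150:370,220:400],(480,587),interpolation=cv2.INTER_CUBIC)
cv2.imwrite("pics/c2.png",b)
```

```text
(no output)
```

View pics/c1.png

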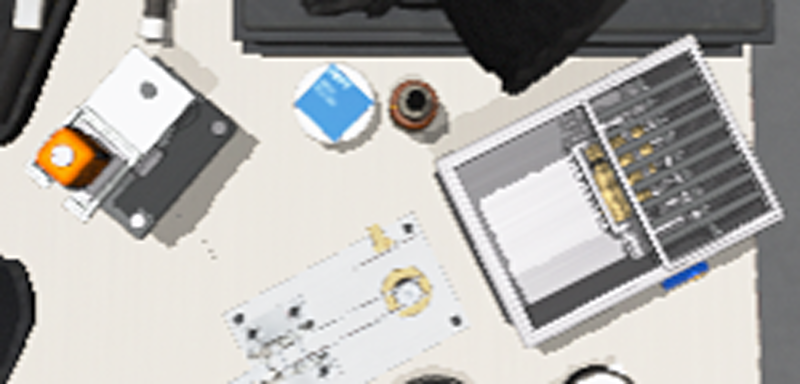

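View pics/c2.png

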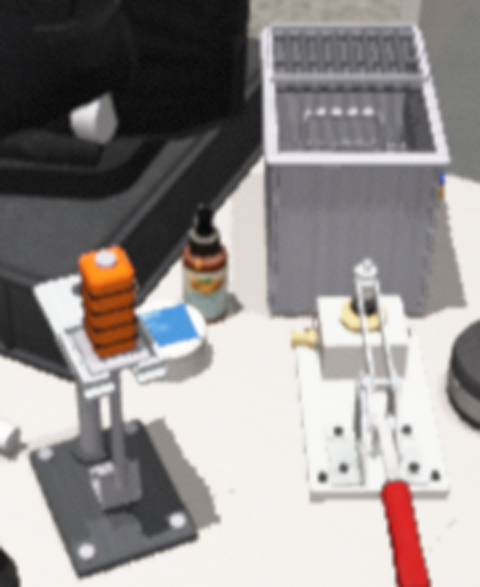

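The crops show the tank rim corners (crop px) at about (437,160), (530,345), (780,212) and (692,38). The bail bar runs near (575,150)–(640,255), just left of the grid edge strip. The fork opens lower-left, with its tips at (40,175) and (80,205).

```bash
cat > h.py <<'E'
import numpy as np,cv2
from bench import ctrl,vision
C={n:vision.calibration(n) for n in("top","side")}
def ray(n,u,v):
    K,E=C[n]["K"],C[n]["extrinsics"];d=np.linalg.solve(K,[u,v,1.]);d=E[:3,:3].T@(d*[1,-1,-1])
    return -E[:3,:3].T@E[:3,3],d
def plane(n,u,v,z):
    o,d=ray(n,u,v);return o+d*(z-o[2])/d[2]
def cross(a,b):
    (o,d),(p,e)=ray("top",*a),ray("side",*b)
    s=np.linalg.lstsq(np.c_[d,-e],p-o,rcond=None)[0];x,y=o+s[0]*d,p+s[1]*e
    return (x+y)/2,np.linalg.norm(x-y)
def proj(n,P):
    K,E=C[n]["K"],C[n]["extrinsics"];q=K@((E[:3,:3]@P+E[:3,3])*[1,-1,-1]);return q[:2]/q[2]
ct=lambda x,y:((x+.5)/3.2-.5+145,(y+.5)/3.2-.5+195)
cs=lambda x,y:((x+.5)*180/480-.5+220,(y+.5)*220/587-.5+150)
E
python3 - <<'E'
from h import *
np.set_printoptions(precision=4,suppress=True)
A,B,Cc,D=[plane("top",*ct(*p),z) for p,z in (((437,160),.15),((530,345),.15),((780,212),.155),((692,38),.155))]
print("rim top",A,B,Cc,D,np.linalg.norm(A-B),np.linalg.norm(B-Cc),np.linalg.norm(A-D))
S=[plane("side",*cs(*p),z) for p,z in (((265,160),.15),((446,160),.15),((428,27),.155),((262,27),.155))]
print("rim side",S)
for a,b in((A,B),(D,Cc)):print("yaw y-edges",np.degrees(np.arctan2(*(a-b)[[1,0]]))-90)
for a,b in((A,D),(B,Cc)):print("yaw x-edges",np.degrees(np.arctan2(*(b-a)[[1,0]])))
# grip
for n in("top","side"):
    im=cv2.cvtColor(cv2.imread(f"pics/{n}0.png"),cv2.COLOR_BGR2HSV)
    m=cv2.inRange(im,(3,170,120),(16,255,255));k,l,st,ce=cv2.connectedComponentsWithStats(m)
    i=1+np.argmax(st[1:,4]);print(n,st[i],ce[i])
print("dot",plane("top",*ct(63,156),.216),plane("side",*cs(106,257),.216),cross(ct(63,156),cs(106,257)))
# stand base bolts
for a,b in(((218,127),(178,520)),((138,220),(86,551))):print("bolt",cross(ct(*a),cs(*b)))
print("base bolt far",cross(ct(218,127),cs(178,520)))
# grid edge & bar
print("gridedge",plane("top",*ct(585,105),.152),plane("top",*ct(665,265),.152))
print("bar?",plane("top",*ct(575,150),.106),plane("top",*ct(640,255),.106))
print("bar side",plane("side",*cs(308,113),.106),plane("side",*cs(378,113),.106))
E
python3 - <<'E'
import cv2
t=cv2.imread("pics/top0.png");s=cv2.imread("pics/side0.png")
a=cv2.resize(t[200:310,275:395],(480,440),interpolation=cv2.INTER_CUBIC)
b=cv2.resize(s[155:215,312:392],(586,440),interpolation=cv2.INTER_CUBIC)[:,:320*1]
import numpy as np
b=cv2.resize(s[155:235,315:391],(320,337),interpolation=cv2.INTER_CUBIC)
c=np.zeros((440,800,3),np.uint8);c[:,:480]=a;c[:337,480:]=b
cv2.imwrite("pics/c3.png",c)
E
```

```text
rim top [ 0.5033 -0.0402  0.15  ] [ 0.3933 -0.0956  0.15  ] [ 0.472  -0.2477  0.155 ] [ 0.5779 -0.1966  0.155 ] 0.12314737728810425 0.17130064071988402 0.17336146703841904
rim side [array([ 0.5034, -0.0368,  0.15  ]), array([ 0.3941, -0.0912,  0.15  ]), array([ 0.4617, -0.2462,  0.155 ]), array([ 0.5772, -0.1897,  0.155 ])]
yaw y-edges -63.287714204542795
yaw y-edges -64.2794179193528
yaw x-edges -64.48789190196645
yaw x-edges -62.63121203822932
top [156 235  19  18  56] [167.2143 244.6071]
side [250 243  21  41 492] [260.5325 262.7683]
dot [0.5021 0.1692 0.216 ] [0.5054 0.1662 0.216 ] (array([0.5027, 0.169 , 0.2189]), np.float64(0.001595186885879386))
bolt (array([ 0.52  ,  0.1081, -0.07  ]), np.float64(0.03897600617911611))
bolt (array([ 0.4924,  0.1792, -0.0116]), np.float64(0.05727638744436866))
base bolt far (array([ 0.52  ,  0.1081, -0.07  ]), np.float64(0.03897600617911611))
gridedge [ 0.5367 -0.1305  0.152 ] [ 0.4403 -0.1774  0.152 ]
bar? [ 0.5118 -0.1311  0.106 ] [ 0.4452 -0.1717  0.106 ]
bar side [ 0.5247 -0.1631  0.106 ] [ 0.4766 -0.1869  0.106 ]
```

View pics/c3.png

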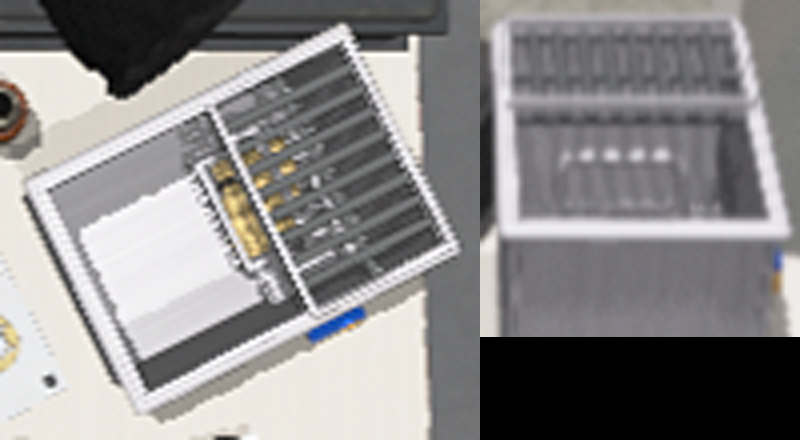

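The enlarged crops show the basket's front rim edge running (205,165)–(280,300), with brass couplings behind it. Ledge or ear ends sit at (195,150) and (272,292), and the grid's edge strip runs (210,108)–(315,315).

```bash
cat >> h.py <<'E'
from scipy.optimize import least_squares
L=np.array([[-85,58],[-85,-58],[85,-58],[85,58]])/1e3
def Rz(a):c,s=np.cos(a),np.sin(a);return np.array([[c,-s],[s,c]])
E
python3 - <<'E'
from h import *
np.set_printoptions(precision=4,suppress=True)
T=[plane("top",*ct(*p),z)[:2] for p,z in (((437,160),.15),((530,345),.15),((780,212),.155),((692,38),.155))]
S=[plane("side",*cs(*p),z)[:2] for p,z in (((265,160),.15),((446,160),.15),((428,27),.155),((262,27),.155))]
for X in(T,S,T+S):
    r=least_squares(lambda q:np.ravel(q[:2]+np.tile(L,(len(X)//4,1))@Rz(q[2]).T-X),[.486,-.144,-1.11]);print(r.x[:2],np.degrees(r.x[2]),np.sqrt(np.mean(r.fun**2)))
    if X is T:qt=r.x
    if X is S:qs=r.x
c3=lambda x,y:((x+.5)/4-.5+275,(y+.5)/4-.5+200)
d3=lambda x,y:((x-480+.5)*76/320-.5+315,(y+.5)*80/337-.5+155)
print("top cam tank frame")
for nm,p in dict(rimA=(205,165),rimB=(280,300),earA=(195,150),earB=(272,292),edgeA=(210,108),edgeB=(315,315)).items():
    print(nm,*[(z,Rz(-qt[2])@(plane("top",*c3(*p),z)[:2]-qt[:2])*1e3) for z in(.06,.106,.15)])
print("side")
for nm,p in dict(d1=(565,156),d4=(662,156),bl=(562,205),br=(680,205),edgeL=(505,103),edgeR=(755,103)).items():
    print(nm,*[(z,Rz(-qs[2])@(plane("side",*d3(*p),z)[:2]-qs[:2])*1e3) for z in(.02,.06,.106,.15)])
o=ray("top",0,0)[0];print(o,ray("side",0,0)[0])
E
```

```text
[ 0.4866 -0.145 ] -63.63193434527557 0.0020294107284546496
[ 0.4841 -0.141 ] -64.80202154280377 0.00361803983326224
[ 0.4854 -0.143 ] -64.21756119606495 0.003464122790692586
top cam tank frame
rimA (0.06, array([ 9.8348, 27.5449])) (0.106, array([ 2.1654, 28.5484])) (0.15, array([-5.1706, 29.5084]))
rimB (0.06, array([ 13.0233, -54.5596])) (0.106, array([  5.193 , -49.4133])) (0.15, array([ -2.2969, -44.4908]))
earA (0.06, array([ 8.6649, 37.1505])) (0.106, array([ 1.0544, 37.6694])) (0.15, array([-6.2251, 38.1657]))
earB (0.06, array([ 11.117 , -48.8763])) (0.106, array([  3.3829, -44.0168])) (0.15, array([ -4.015 , -39.3686]))
edgeA (0.06, array([26.4092, 53.7972])) (0.106, array([17.9035, 53.4761])) (0.15, array([ 9.7675, 53.1691]))
edgeB (0.06, array([ 26.2578, -70.0164])) (0.106, array([ 17.7597, -64.0903])) (0.15, array([  9.6311, -58.4218]))
side
d1 (0.02, array([167.0493,  21.0736])) (0.06, array([107.3546,  24.3297])) (0.106, array([38.7057, 28.0742])) (0.15, array([-26.9585,  31.6559]))
d4 (0.02, array([168.1127, -33.1414])) (0.06, array([108.354 , -26.6242])) (0.106, array([ 39.6315, -19.1295])) (0.15, array([-26.103 , -11.9607]))
bl (0.02, array([119.2398,  24.1258])) (0.06, array([62.4209, 27.1983])) (0.106, array([-2.9209, 30.7317])) (0.15, array([-65.4217,  34.1114]))
br (0.02, array([120.5839, -39.6717])) (0.06, array([ 63.6841, -32.7617])) (0.106, array([ -1.7506, -24.8153])) (0.15, array([-64.3404, -17.2144]))
edgeL (0.02, array([221.8522,  54.3113])) (0.06, array([158.861 ,  55.5681])) (0.106, array([86.4212, 57.0135])) (0.15, array([17.131, 58.396]))
edgeR (0.02, array([224.4495, -90.5907])) (0.06, array([161.3022, -80.618 ])) (0.106, array([ 88.6827, -69.1493])) (0.15, array([ 19.2206, -58.1793]))
[0.466  0.0034 0.9717] [0.2008 0.6379 0.685 ]
```

Run:
```python
from h import *
np.set_printoptions(precision=4,suppress=True)
def yaw(a,b):d=(b-a);return np.degrees(np.arctan2(d[1],d[0])),np.linalg.norm(d)*1e3
P=lambda n,f,z,*p:[plane(n,*f(*q),z) for q in p]
Ls,Bs,Rs=P("side",cs,.01,(31,455),(80,573),(197,536));print("side base",Ls,Bs,Rs,yaw(Ls,Bs),yaw(Bs,Rs))
b,r,u=P("top",ct,.01,(145,240),(240,130),(188,80));print("top base",b,r,yaw(b,r),yaw(r,u))
p=P("top",ct,.15,(132,45),(200,95));print("plate back",p,yaw(*p))
p=P("top",ct,.155,(35,175),(132,45));print("plate left",p,yaw(*p))
p=P("top",ct,.155,(82,212),(200,95));print("plate right",p,yaw(*p))
p=P("side",cs,.153,(95,390),(160,368));print("fork front side",p,yaw(*p))
p=P("side",cs,.153,(35,285),(90,385));print("plate left side",p,yaw(*p))
im=cv2.imread("pics/top0.png");h=cv2.cvtColor(im,cv2.COLOR_BGR2HSV)
m=cv2.inRange(h,(3,150,90),(20,255,255))[225:265,145:185];m=cv2.morphologyEx(m,cv2.MORPH_CLOSE,np.ones((5,5)))
c=max(cv2.findContours(m,0,2)[0],key=cv2.contourArea);print(cv2.minAreaRect(c))
p=P("top",lambda x,y:(x,y),.216,(167.2,243.6));print(p)
```

```text
side base [0.5807 0.1561 0.01  ] [0.5034 0.221  0.01  ] [0.4532 0.1645 0.01  ] (np.float64(140.0224583059449), np.float64(100.93679350490405)) (np.float64(-131.63180555676325), np.float64(75.56715699037092))
top base [0.4537 0.156  0.01  ] [0.5305 0.0915 0.01  ] (np.float64(-40.055030029056276), np.float64(100.3335683878626)) (np.float64(46.49533822127348), np.float64(51.28435642947427))
plate back [array([0.5724, 0.1446, 0.15  ]), array([0.5422, 0.103 , 0.15  ])] (np.float64(-126.0585369442943), np.float64(51.3709297882521))
plate left [array([0.4938, 0.1987, 0.155 ]), array([0.5718, 0.1437, 0.155 ])] (np.float64(-35.176557542698035), np.float64(95.43247613575028))
plate right [array([0.472 , 0.1704, 0.155 ]), array([0.5417, 0.1024, 0.155 ])] (np.float64(-44.27484574723244), np.float64(97.39425228928678))
fork front side [array([0.4944, 0.203 , 0.153 ]), array([0.4707, 0.1721, 0.153 ])] (np.float64(-127.42239331455542), np.float64(38.97182727047825))
plate left side [array([0.5713, 0.1446, 0.153 ]), array([0.4988, 0.201 , 0.153 ])] (np.float64(142.0923314247666), np.float64(91.86238788452899))
((20.512195587158203, 18.609756469726562), (15.305028915405273, 14.992681503295898), 38.65980911254883)
[array([0.5018, 0.1642, 0.216 ])]
```

```bash
cat >> h.py <<'E'
from scipy.spatial.transform import Rotation as Ro
YS,YT=np.radians(-40),np.radians(-64)
SEAT=np.array([.5025,.169,.186]);TANK=np.array([.4855,-.143,0])
def rodR(yaw,lean): # lean: top towards -x
    return (Ro.from_euler('z',yaw)*Ro.from_euler('y',-lean,degrees=True)).as_matrix()
def toolR(Rr):return np.c_[Rr[:,1],Rr[:,0],-Rr[:,2]]
G=.006 # TCP above rod origin along rod z
def rel(p,R,src=None):
    s=ctrl.observe();p0,R0=(s["eef_pos"],s["tool_rot"]) if src is None else src
    print("off",np.round(R0.T@(p-p0),4),"tw",np.round(np.degrees(Ro.from_matrix(R0.T@R).as_rotvec()),2));return p,R
def rod(po,yaw,lean,src=None):
    Rr=rodR(yaw,lean);return rel(po+Rr[:,2]*G,toolR(Rr),src)
def tank(x,y,z):return TANK+np.r_[Rz(YT)@[x,y],z]
E
python3 - <<'E'
from h import *
R=toolR(rodR(YS,0));R1=toolR(rodR(YT,0))
a=rel(np.array([.42,-.35,.33]),R1);b=rel(SEAT+[0,0,.14],R)
E
```

```text
off [ 0.3262 -0.2359 -0.0829] tw [ -0.09  -0.   -12.43]
off [ 0.5281 -0.721  -0.0781] tw [-9.000e-02 -2.000e-02 -3.643e+01]
```

```bash
python3 -m handwheel '{"commands":[{"offset":[0.1,-0.06,-0.08],"twist":[0,0,-4],"gripper":-1},{"offset":[0.1,-0.06,-0.08],"twist":[0,0,-4],"gripper":-1},{"offset":[0.1,-0.06,-0.08],"twist":[0,0,-4],"gripper":-1},{"offset":[0.32,-0.24,-0.08],"twist":[0,0,-12],"gripper":-1},{"offset":[0.32,-0.24,-0.08],"twist":[0,0,-12],"gripper":-1},{"offset":[0.32,-0.24,-0.08],"twist":[0,0,-12],"gripper":-1},{"offset":[0.32,-0.24,-0.08],"twist":[0,0,-12],"gripper":-1},{"offset":[0.32,-0.24,-0.08],"twist":[0,0,-12],"gripper":-1},{"offset":[0.32,-0.24,-0.08],"twist":[0,0,-12],"gripper":-1},{"offset":[0.32,-0.24,-0.08],"twist":[0,0,-12],"gripper":-1}]}'
python3 - <<'E'
from h import *
b=rel(SEAT+[0,0,.14],toolR(rodR(YS,0)))
E
```

```text
t: 1.1
eef_pos: [0.4167, -0.3425, 0.3276]
tool_rot: [[0.898, 0.44, 0.001], [0.44, -0.898, 0.002], [0.002, -0.001, -1.0]]
force: [-0.5, 0.3, 0.5]
grip_width: 0.0878
gripper_force: 0.0
off [ 0.3021 -0.4215  0.0027] tw [ -0.04  -0.12 -23.9 ]
```

```bash
python3 -m handwheel '{"commands":[{"offset":[0.302,-0.4215,0.003],"twist":[0,0,-24],"gripper":-1},{"offset":[0.302,-0.4215,0.003],"twist":[0,0,-24],"gripper":-1},{"offset":[0.302,-0.4215,0.003],"twist":[0,0,-24],"gripper":-1},{"offset":[0.302,-0.4215,0.003],"twist":[0,0,-24],"gripper":-1},{"offset":[0.302,-0.4215,0.003],"twist":[0,0,-24],"gripper":-1},{"offset":[0.302,-0.4215,0.003],"twist":[0,0,-24],"gripper":-1},{"offset":[0.302,-0.4215,0.003],"twist":[0,0,-24],"gripper":-1},{"offset":[0.302,-0.4215,0.003],"twist":[0,0,-24],"gripper":-1},{"offset":[0.302,-0.4215,0.003],"twist":[0,0,-24],"gripper":-1},{"offset":[0.302,-0.4215,0.003],"twist":[0,0,-24],"gripper":-1}]}'
python3 -m handwheel '{"commands":[{"offset":[0,0,0],"twist":[0,0,0],"gripper":-1},{"offset":[0,0,0],"twist":[0,0,0],"gripper":-1}]}'
python3 - <<'E'
from h import *
b=rel(SEAT+[0,0,.006],toolR(rodR(YS,0)))
E
```

```text
t: 2.1
eef_pos: [0.5007, 0.1452, 0.3246]
tool_rot: [[0.65, 0.76, 0.0], [0.76, -0.65, -0.001], [-0.0, 0.0, -1.0]]
force: [0.2, -0.7, -0.2]
grip_width: 0.088
gripper_force: 0.0
t: 2.3
eef_pos: [0.5003, 0.1446, 0.3242]
tool_rot: [[0.647, 0.762, -0.001], [0.762, -0.647, -0.0], [-0.001, -0.001, -1.0]]
force: [0.1, -0.5, -0.2]
grip_width: 0.0879
gripper_force: 0.0
off [ 0.0201 -0.0141  0.1322] tw [-0.04  0.05 -0.33]
```

```bash
python3 -m handwheel '{"commands":[{"offset":[0.02,-0.014,0],"twist":[0,0,0],"gripper":-1},{"offset":[0.02,-0.014,0.04],"twist":[0,0,0],"gripper":-1},{"offset":[0.02,-0.014,0.08],"twist":[0,0,0],"gripper":-1},{"offset":[0.02,-0.014,0.11],"twist":[0,0,0],"gripper":-1},{"offset":[0.02,-0.014,0.132],"twist":[0,0,0],"gripper":-1},{"offset":[0.02,-0.014,0.132],"twist":[0,0,0],"gripper":-1},{"offset":[0.02,-0.014,0.132],"twist":[0,0,0],"gripper":-1}]}'
python3 - <<'E'
from h import *
b=rel(SEAT+[0,0,.006],toolR(rodR(YS,0)))
for n in("top","side"):
    im=cv2.cvtColor(vision.read_camera(n),cv2.COLOR_RGB2BGR);cv2.imwrite(f"pics/{n}1.png",im)
a=cv2.imread("pics/top1.png")[200:290,120:230];b=cv2.imread("pics/side1.png")[190:320,200:320]
c=np.zeros((433,800,3),np.uint8);c[:327,:400]=cv2.resize(a,(400,327));c[:,400:]=cv2.resize(b,(400,433));cv2.imwrite("pics/c4.png",c)
E
```

```text
t: 3.0
eef_pos: [0.5032, 0.167, 0.1931]
tool_rot: [[0.65, 0.76, -0.0], [0.76, -0.65, -0.001], [-0.001, 0.0, -1.0]]
force: [-0.2, -0.0, 1.4]
grip_width: 0.0876
gripper_force: 0.0
off [ 0.0011 -0.0018  0.0011] tw [ 0.02  0.05 -0.57]
```

View pics/c4.png

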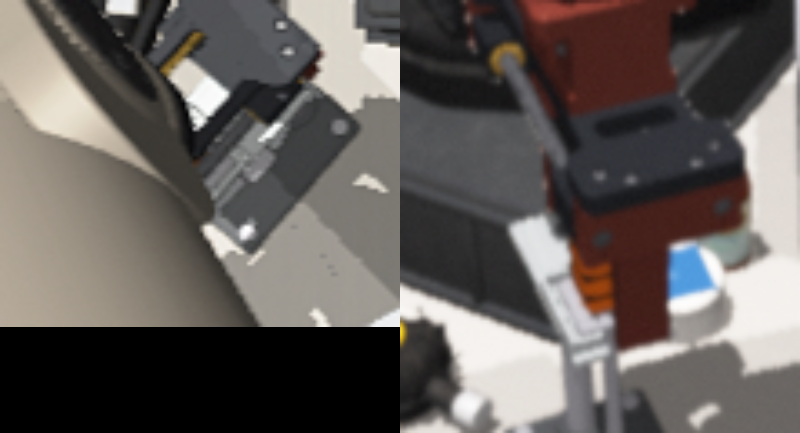

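The side crop shows the near finger at (640,290), straddling the orange grip at (590,285), with the fingertips clear of the fork plate. Now I'll close.

```bash
python3 -m handwheel '{"commands":[{"offset":[0,0,0],"twist":[0,0,0],"gripper":1},{"offset":[0,0,0],"twist":[0,0,0],"gripper":1},{"offset":[0,0,0],"twist":[0,0,0],"gripper":1},{"offset":[0,0,0],"twist":[0,0,0],"gripper":1},{"offset":[0,0,0],"twist":[0,0,0],"gripper":1},{"offset":[0,0,0],"twist":[0,0,0],"gripper":1},{"offset":[0,0,0],"twist":[0,0,0],"gripper":1},{"offset":[0,0,0],"twist":[0,0,0],"gripper":1}]}'
```

```text
t: 3.9
eef_pos: [0.5027, 0.1688, 0.1927]
tool_rot: [[0.649, 0.761, -0.0], [0.761, -0.649, -0.0], [-0.0, -0.0, -1.0]]
force: [-0.2, 0.1, 0.6]
grip_width: 0.0275
gripper_force: 0.0
```

```bash
python3 -m handwheel '{"commands":[{"offset":[0,0,0],"twist":[0,0,0],"gripper":1},{"offset":[0,0,0],"twist":[0,0,0],"gripper":1},{"offset":[0,0,0],"twist":[0,0,0],"gripper":1}]}'
python3 -m handwheel '{"commands":[{"offset":[0,0,-0.005],"twist":[0,0,0],"gripper":1},{"offset":[0,0,-0.010],"twist":[0,0,0],"gripper":1},{"offset":[0,0,-0.014],"twist":[0,0,0],"gripper":1},{"offset":[0,0,-0.014],"twist":[0,0,0],"gripper":1},{"offset":[0,0,-0.014],"twist":[0,0,0],"gripper":1}]}'
```

```text
t: 4.2
eef_pos: [0.5027, 0.1688, 0.1927]
tool_rot: [[0.649, 0.761, -0.0], [0.761, -0.649, -0.0], [-0.0, -0.0, -1.0]]
force: [0.0, 0.4, -0.4]
grip_width: 0.0257
gripper_force: 29.9
t: 4.7
eef_pos: [0.5028, 0.1688, 0.2069]
tool_rot: [[0.649, 0.761, 0.0], [0.761, -0.649, -0.0], [0.0, 0.0, -1.0]]
force: [-0.2, -0.0, -1.0]
grip_width: 0.0258
gripper_force: 29.9
```

```bash
python3 -m handwheel '{"commands":[{"offset":[0,-0.012,0],"twist":[0,0,0],"gripper":1},{"offset":[0,-0.024,0],"twist":[0,0,0],"gripper":1},{"offset":[0,-0.036,0],"twist":[0,0,0],"gripper":1},{"offset":[0,-0.050,0],"twist":[0,0,0],"gripper":1},{"offset":[0,-0.066,0],"twist":[0,0,0],"gripper":1},{"offset":[0,-0.066,0],"twist":[0,0,0],"gripper":1}]}'
python3 - <<'E'
from h import *
rod(tank(-100,0,0)*0+[.46,.1,.38],YT,20)
# pre pose: lean 38, hook above mouth
th=38
def hookpose(bx,z,th,y=0):
    Rr=rodR(YT,th);return tank(bx,y,z)-Rr@[.007,0,-.162]
for bx,z in((-.03,.27),(-.03,.10)):rod(hookpose(bx,z,th),YT,th); print(hookpose(bx,z,th))
E
```

```text
t: 5.3
eef_pos: [0.4503, 0.2139, 0.207]
tool_rot: [[0.645, 0.764, -0.0], [0.764, -0.645, 0.0], [0.0, -0.001, -1.0]]
force: [0.5, 0.1, -1.6]
grip_width: 0.0257
gripper_force: 29.9
off [-0.0799  0.079  -0.1787] tw [-19.74  -4.16  23.57]
off [-0.1938  0.13   -0.1912] tw [-37.48  -7.9   22.93]
[ 0.42620888 -0.0214352   0.39334811]
off [-0.1938  0.1301 -0.0212] tw [-37.48  -7.9   22.93]
[ 0.42620888 -0.0214352   0.22334811]
```

```bash
python3 -m handwheel '{"commands":[{"offset":[0,0,-0.05],"twist":[0,0,0],"gripper":1},{"offset":[0,0,-0.10],"twist":[0,0,0],"gripper":1},{"offset":[0,0,-0.15],"twist":[0,0,0],"gripper":1},{"offset":[-0.02,0.02,-0.19],"twist":[-6,-1,4],"gripper":1},{"offset":[-0.05,0.04,-0.19],"twist":[-12,-2,8],"gripper":1},{"offset":[-0.08,0.06,-0.19],"twist":[-18,-4,12],"gripper":1},{"offset":[-0.11,0.08,-0.19],"twist":[-24,-5,16],"gripper":1},{"offset":[-0.14,0.10,-0.19],"twist":[-30,-6,20],"gripper":1},{"offset":[-0.17,0.12,-0.19],"twist":[-36,-7,23],"gripper":1},{"offset":[-0.194,0.13,-0.19],"twist":[-37.5,-7.9,22.9],"gripper":1}]}'
python3 -m handwheel '{"commands":[{"offset":[0,0,0],"twist":[0,0,0],"gripper":1},{"offset":[0,0,0],"twist":[0,0,0],"gripper":1},{"offset":[0,0,0],"twist":[0,0,0],"gripper":1}]}'
python3 - <<'E'
from h import *
def hookpose(bx,z,th,y=0):
    Rr=rodR(YT,th);return tank(bx,y,z)-Rr@[.007,0,-.162]
rod(hookpose(-.03,.27,38),YT,38);print(np.round(ctrl.observe()["joints"],3))
E
```

```text
t: 6.3
eef_pos: [0.4248, -0.0215, 0.3961]
tool_rot: [[0.901, 0.342, 0.268], [0.434, -0.707, -0.558], [-0.001, 0.619, -0.786]]
force: [-0.4, 0.0, -2.5]
grip_width: 0.0261
gripper_force: 29.9
t: 6.6
eef_pos: [0.4261, -0.0195, 0.3971]
tool_rot: [[0.9, 0.343, 0.269], [0.436, -0.71, -0.554], [0.001, 0.616, -0.788]]
force: [0.6, -0.8, -0.4]
grip_width: 0.0259
gripper_force: 29.9
off [-0.0008 -0.0009 -0.0019] tw [ 0.01  0.05 -0.18]
[ 0.114 -0.098 -0.631  2.056  0.635  1.277 -1.859]
```

```bash
cat > look.py <<'E'
import sys
from h import *
tag=sys.argv[1];t=list(map(int,sys.argv[2:6]));s=list(map(int,sys.argv[6:10]))
o=[]
for n,(x0,y0,x1,y1) in(("top",t),("side",s)):
    im=cv2.cvtColor(vision.read_camera(n),cv2.COLOR_RGB2BGR);cv2.imwrite(f"pics/{n}_{tag}.png",im)
    f=min(395/(x1-x0),595/(y1-y0));c=cv2.resize(im[y0:y1,x0:x1],None,fx=f,fy=f,interpolation=cv2.INTER_CUBIC);print(n,"scale",f);o.append(c)
h=max(c.shape[0] for c in o);cv2.imwrite(f"pics/v_{tag}.png",np.hstack([cv2.copyMakeBorder(c,0,h-c.shape[0],0,0,0) for c in o]));print(o[0].shape)
E
python3 look.py a 240 170 400 310 270 90 410 240
```

```text
top scale 2.46875
side scale 2.8214285714285716
(346, 395, 3)
```

View pics/v_a.png

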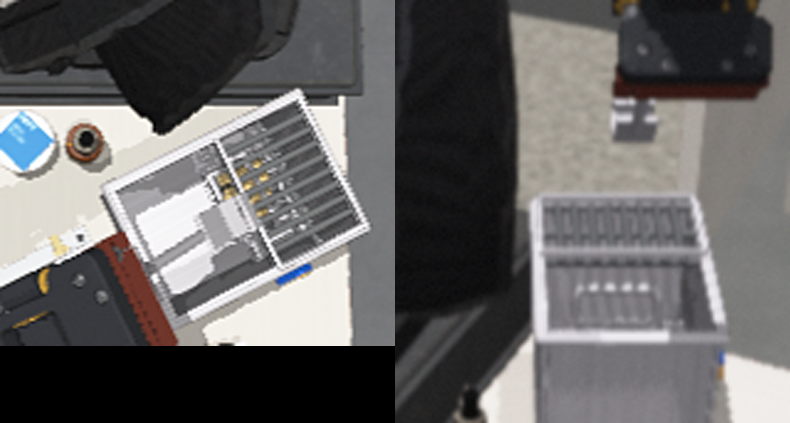

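The top view shows the hook strip over the mouth at about (230,215) and the tank as before. In the side view the hook is at (613–658, 100–140), and the bright bar glints are at (580–648, 287).

```bash
python3 - <<'E'
from h import *
np.set_printoptions(precision=1,suppress=True)
s=ctrl.observe();T=s["tool_rot"];Rr=np.c_[T[:,1],T[:,0],-T[:,2]];o=s["eef_pos"]-Rr[:,2]*G
f=lambda n,p:(proj(n,p)-((240,170) if n=="top" else (270,90)))*(2.46875 if n=="top" else 2.82143)+((0,0) if n=="top" else (395,0))
for nm,q in dict(tipL=(26,13,-157),tipR=(26,-13,-157),footL=(26,13,-169),footR=(26,-13,-169),heelL=(0,13,-169),heelR=(0,-13,-169)).items():
    P=o+Rr@(np.array(q)/1e3);print(nm,f("top",P),f("side",P))
print("tank rim corners")
for l in L:
    P=tank(*l,.15);print(f("top",P),f("side",P))
for cx in(.032,.039):
  for y in(.026,-.026):print("bar",cx,y,f("top",tank(cx,y,.106)),f("side",tank(cx,y,.106)))
for y in(.058,-.058):print("gridedge",f("top",tank(.006,y,.155)),f("side",tank(.006,y,.155)))
E
python3 - <<'E'
import cv2
a=cv2.imread("pics/top_a.png")[215:290,285:365];b=cv2.imread("pics/side_a.png")[118:215,315:395]
import numpy as np
a=cv2.resize(a,None,fx=5,fy=5,interpolation=cv2.INTER_CUBIC);b=cv2.resize(b,None,fx=5,fy=5,interpolation=cv2.INTER_CUBIC)
cv2.imwrite("pics/z.png",np.hstack([cv2.copyMakeBorder(a,0,110,0,0,0),b]))
E
```

```text
tipL [237.5 194.5] [614.   96.8]
tipR [255.3 230.3] [655.8  96.8]
footL [244.8 190.1] [612.5 105.1]
footR [262.3 225.4] [653.7 105.1]
heelL [213.7 204.2] [613.1 142.9]
heelR [230.8 238.8] [654.7 143. ]
tank rim corners
[103. 188.] [540.6 335.3]
[168.9 323.3] [722.4 336.1]
[361.  226.2] [693.1 201. ]
[293.8  94.7] [535.4 200.9]
bar 0.032 0.026 [243.  163.3] [579.8 290.4]
bar 0.032 -0.026 [271.3 219.8] [651.7 290.6]
bar 0.039 0.026 [250.4 159.6] [579.3 285. ]
bar 0.039 -0.026 [278.8 216.1] [650.8 285.2]
gridedge [207.  137.1] [537.8 252.6]
gridedge [274.  271.1] [706.4 252.9]
```

View pics/z.png

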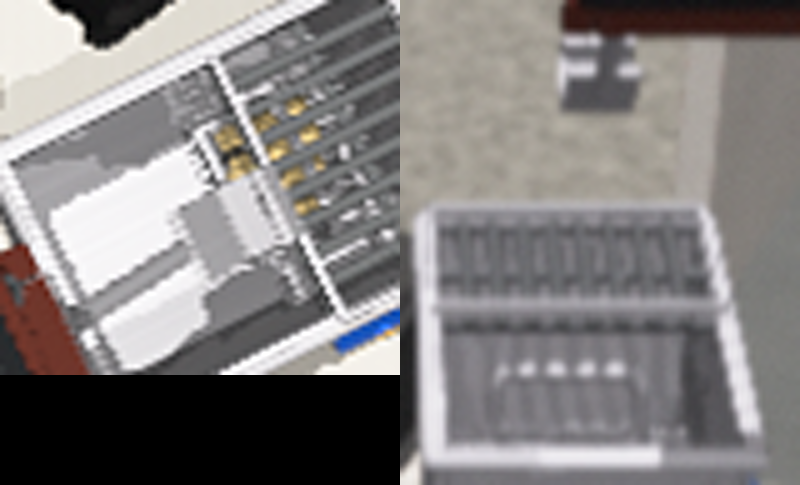

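The hook's predicted pixels agree with the images to about 1 px in both views. From the side view the bar lies at tank x ≈ 35.5 mm. Entry path: slide down along the rod axis at 38° lean.

```bash
cat >> h.py <<'E'
BX,BY=.0355,-.001
def hp(bx,z,th,y=BY):
    Rr=rodR(YT,th);return tank(bx,y,z)-Rr@[.007,0,-.162]
def hook(bx,z,th,src=None,y=BY):return rod(hp(bx,z,th,y),YT,th,src)
def now():
    s=ctrl.observe();T=s["tool_rot"];Rr=np.c_[T[:,1],T[:,0],-T[:,2]];h=s["eef_pos"]-Rr[:,2]*G+Rr@[.007,0,-.162]-TANK
    print("hook in tank",np.round(np.r_[Rz(-YT)@h[:2],h[2]]*1e3,1),"lean",np.round(np.degrees(np.arcsin(-Rr[2,0]*-1)),1),"F",np.round(s["force"],1),"j",np.round(s["joints"],2))
E
python3 - <<'E'
from h import *
now()
s,c=np.sin(np.radians(38)),np.cos(np.radians(38))
a=hook(.0054-.14*s,.083+.14*c,38);b=hook(.0054,.083,38,a);hook(.033,.083,38,b)
E
```

```text
hook in tank [-28.    0.6 268.9] lean 38.0 F [ 0.2 -0.2 -2.3] j [ 0.11 -0.1  -0.63  2.06  0.64  1.28 -1.86]
off [-0.002  -0.0881  0.0271] tw [ 0.02  0.06 -0.15]
off [-0.    0.    0.14] tw [0. 0. 0.]
off [0.     0.0217 0.017 ] tw [0. 0. 0.]
```

```bash
python3 -m handwheel '{"commands":[{"offset":[-0.001,-0.044,0.013],"twist":[0,0,0],"gripper":1},{"offset":[-0.002,-0.088,0.027],"twist":[0,0,0],"gripper":1},{"offset":[-0.002,-0.088,0.027],"twist":[0,0,0],"gripper":1},{"offset":[-0.002,-0.088,0.05],"twist":[0,0,0],"gripper":1},{"offset":[-0.002,-0.088,0.07],"twist":[0,0,0],"gripper":1},{"offset":[-0.002,-0.088,0.09],"twist":[0,0,0],"gripper":1},{"offset":[-0.002,-0.088,0.107],"twist":[0,0,0],"gripper":1},{"offset":[-0.002,-0.088,0.107],"twist":[0,0,0],"gripper":1},{"offset":[-0.002,-0.088,0.107],"twist":[0,0,0],"gripper":1}]}'
python3 - <<'E'
from h import *
now();a=hook(.0054,.083,38);hook(.033,.083,38,a)
E
```

```text
t: 7.6
eef_pos: [0.423, -0.0179, 0.259]
tool_rot: [[0.901, 0.342, 0.268], [0.435, -0.709, -0.555], [0.001, 0.616, -0.788]]
force: [0.1, 0.1, -1.9]
grip_width: 0.0262
gripper_force: 29.9
hook in tank [-30.8  -1.7 131. ] lean 38.0 F [ 0.1  0.1 -1.9] j [ 0.08  0.1  -0.69  2.25  0.82  1.12 -2.22]
off [ 0.0005 -0.0009  0.0601] tw [ 0.04  0.12 -0.2 ]
off [0.     0.0217 0.017 ] tw [0. 0. 0.]
```

```bash
python3 -m handwheel '{"commands":[{"offset":[0,0,0.02],"twist":[0,0,0],"gripper":1},{"offset":[0,0,0.04],"twist":[0,0,0],"gripper":1},{"offset":[0,-0.001,0.06],"twist":[0,0,0],"gripper":1},{"offset":[0,-0.001,0.06],"twist":[0,0,0],"gripper":1},{"offset":[0,-0.001,0.06],"twist":[0,0,0],"gripper":1}]}'
python3 - <<'E'
from h import *
now();hook(.033,.083,38)
E
```

```text
t: 8.1
eef_pos: [0.4387, -0.0499, 0.2114]
tool_rot: [[0.9, 0.342, 0.269], [0.435, -0.709, -0.555], [0.001, 0.616, -0.787]]
force: [-0.9, -0.0, -2.1]
grip_width: 0.0259
gripper_force: 29.9
hook in tank [ 4.9 -1.5 83.4] lean 38.1 F [-0.9 -0.  -2.1] j [ 0.1   0.19 -0.64  2.29  0.95  1.03 -2.31]
off [0.0004 0.022  0.0176] tw [ 0.06  0.07 -0.18]
```

```bash
python3 -m handwheel '{"commands":[{"offset":[0,0.006,0.005],"twist":[0,0,0],"gripper":1},{"offset":[0,0.011,0.009],"twist":[0,0,0],"gripper":1},{"offset":[0,0.017,0.013],"twist":[0,0,0],"gripper":1},{"offset":[0,0.022,0.0175],"twist":[0,0,0],"gripper":1},{"offset":[0,0.022,0.0175],"twist":[0,0,0],"gripper":1},{"offset":[0,0.022,0.0175],"twist":[0,0,0],"gripper":1}]}'
python3 - <<'E'
from h import *
now();hook(.033,.101,38)
E
```

```text
t: 8.7
eef_pos: [0.4503, -0.0763, 0.2102]
tool_rot: [[0.901, 0.342, 0.268], [0.434, -0.709, -0.555], [-0.0, 0.616, -0.787]]
force: [0.7, -0.0, -1.8]
grip_width: 0.0263
gripper_force: 29.9
hook in tank [33.7 -2.9 82.2] lean 38.0 F [ 0.7 -0.  -1.8] j [ 0.14  0.19 -0.61  2.29  0.99  0.99 -2.27]
off [ 0.0014  0.0112 -0.0153] tw [ 0.05  0.16 -0.2 ]
```

```bash
python3 -m handwheel '{"commands":[{"offset":[0,0.003,-0.004],"twist":[0,0,0],"gripper":1},{"offset":[0,0.006,-0.008],"twist":[0,0,0],"gripper":1},{"offset":[0,0.009,-0.012],"twist":[0,0,0],"gripper":1},{"offset":[0,0.0117,-0.015],"twist":[0,0,0],"gripper":1},{"offset":[0,0.0117,-0.015],"twist":[0,0,0],"gripper":1},{"offset":[0,0.0117,-0.015],"twist":[0,0,0],"gripper":1}]}'
python3 - <<'E'
from h import *
now()
E
python3 -m handwheel '{"commands":[{"offset":[0,0.0012,-0.0016],"twist":[0,0,0],"gripper":1},{"offset":[0,0.0025,-0.0032],"twist":[0,0,0],"gripper":1},{"offset":[0,0.0025,-0.0032],"twist":[0,0,0],"gripper":1}]}'
python3 - <<'E'
from h import *
now()
E
```

```text
t: 9.3
eef_pos: [0.4503, -0.0761, 0.2294]
tool_rot: [[0.901, 0.342, 0.268], [0.435, -0.709, -0.555], [0.0, 0.617, -0.787]]
force: [0.4, 0.5, -1.2]
grip_width: 0.026
gripper_force: 29.9
hook in tank [ 33.6  -2.7 101.4] lean 38.1 F [ 0.4  0.5 -1.2] j [ 0.16  0.16 -0.61  2.27  0.94  1.01 -2.21]
t: 9.6
eef_pos: [0.4503, -0.0762, 0.2334]
tool_rot: [[0.901, 0.342, 0.268], [0.435, -0.709, -0.555], [-0.0, 0.616, -0.787]]
force: [0.5, -0.1, -2.1]
grip_width: 0.0259
gripper_force: 29.9
hook in tank [ 33.6  -2.8 105.4] lean 38.1 F [ 0.5 -0.1 -2.1] j [ 0.16  0.15 -0.61  2.26  0.93  1.01 -2.2 ]
```

Run:
```python
from h import *
a=hook(.0336,.107,48,y=-.0027);hook(.0336,.107,43,y=-.0027);hook(.0336,.119,48,a,y=-.0027)
```

```text
off [-0.0004 -0.0279  0.0025] tw [-9.94  0.16 -0.17]
off [-0.0004 -0.0135 -0.    ] tw [-4.94  0.16 -0.17]
off [-0.      0.0089 -0.008 ] tw [0. 0. 0.]
```

```bash
python3 -m handwheel '{"commands":[{"offset":[0,-0.005,0],"twist":[-1.8,0,0],"gripper":1},{"offset":[0,-0.0095,0],"twist":[-3.4,0,0],"gripper":1},{"offset":[0,-0.0135,0],"twist":[-5,0,0],"gripper":1},{"offset":[0,-0.018,0.0005],"twist":[-6.5,0,0],"gripper":1},{"offset":[0,-0.023,0.0015],"twist":[-8.2,0,0],"gripper":1},{"offset":[0,-0.028,0.0025],"twist":[-10,0,0],"gripper":1},{"offset":[0,-0.028,0.0025],"twist":[-10,0,0],"gripper":1},{"offset":[0,-0.028,0.0025],"twist":[-10,0,0],"gripper":1}]}'
python3 - <<'E'
from h import *
now()
E
```

```text
t: 10.4
eef_pos: [0.4415, -0.0575, 0.2138]
tool_rot: [[0.9, 0.292, 0.323], [0.435, -0.602, -0.669], [-0.001, 0.743, -0.669]]
force: [0.8, 0.6, -3.4]
grip_width: 0.026
gripper_force: 29.9
hook in tank [ 33.3  -2.6 106.5] lean 48.0 F [ 0.8  0.6 -3.4] j [ 0.    0.26 -0.65  2.33  1.1   1.19 -2.52]
```

```bash
python3 -m handwheel '{"commands":[{"offset":[0,0.0015,-0.0014],"twist":[0,0,0],"gripper":1},{"offset":[0,0.003,-0.0027],"twist":[0,0,0],"gripper":1},{"offset":[0,0.0045,-0.004],"twist":[0,0,0],"gripper":1},{"offset":[0,0.006,-0.0054],"twist":[0,0,0],"gripper":1},{"offset":[0,0.006,-0.0054],"twist":[0,0,0],"gripper":1}]}'
python3 - <<'E'
from h import *
now()
E
python3 look.py b 275 190 395 310 300 140 410 260
```

```text
t: 10.9
eef_pos: [0.4415, -0.0577, 0.2225]
tool_rot: [[0.901, 0.29, 0.324], [0.435, -0.602, -0.67], [0.001, 0.744, -0.668]]
force: [0.3, -0.2, -5.3]
grip_width: 0.0258
gripper_force: 29.9
hook in tank [ 33.7  -2.6 115.5] lean 48.1 F [ 0.3 -0.2 -5.3] j [ 0.01  0.24 -0.65  2.32  1.09  1.19 -2.5 ]
top scale 3.2916666666666665
side scale 3.590909090909091
(395, 395, 3)
```

View pics/v_b.png

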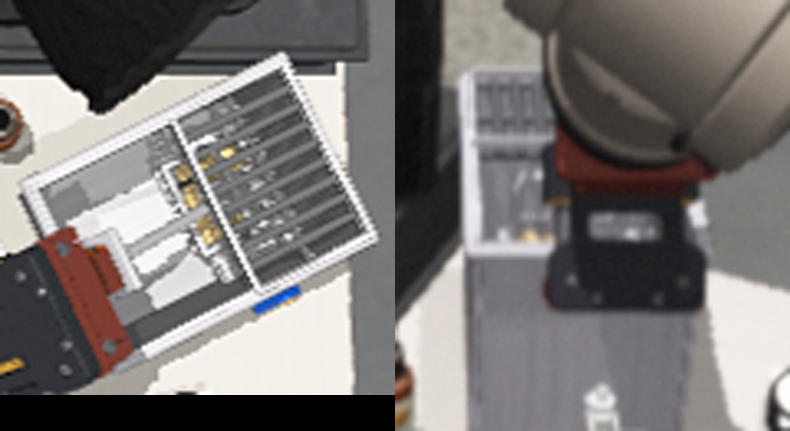

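The rod enters the mouth at about (120,250) in the top view, and the basket is still level behind the edge strip. The force of −5.3 N says the basket's full weight is on the hook. I'll raise it a little more, then draw it out.

```bash
python3 -m handwheel '{"commands":[{"offset":[0,0.0015,-0.0014],"twist":[0,0,0],"gripper":1},{"offset":[0,0.003,-0.0027],"twist":[0,0,0],"gripper":1},{"offset":[0,0.003,-0.0027],"twist":[0,0,0],"gripper":1},{"offset":[0,0.003,-0.0027],"twist":[0,0,0],"gripper":1}]}'
python3 - <<'E'
from h import *
now();a=hook(-.0,.1205,48,y=-.001);b=hook(-.037,.1205,48,y=0,src=a);hook(-.037,.26,48,y=0,src=b)
E
```

```text
t: 11.4
eef_pos: [0.4414, -0.0576, 0.2262]
tool_rot: [[0.9, 0.291, 0.324], [0.435, -0.602, -0.67], [0.0, 0.744, -0.668]]
force: [-1.0, -0.2, -5.0]
grip_width: 0.0258
gripper_force: 29.9
hook in tank [ 33.6  -2.7 119.1] lean 48.1 F [-1.  -0.2 -5. ] j [ 0.01  0.23 -0.65  2.32  1.08  1.19 -2.49]
off [ 0.001  -0.0212 -0.0259] tw [ 0.05  0.16 -0.15]
off [ 0.001  -0.0248 -0.0275] tw [0. 0. 0.]
off [-0.      0.1037 -0.0933] tw [0. 0. 0.]
```

```bash
python3 -m handwheel '{"commands":[{"offset":[0,-0.0007,-0.0008],"twist":[0,0,0],"gripper":1},{"offset":[0,-0.002,-0.0023],"twist":[0,0,0],"gripper":1},{"offset":[0,-0.004,-0.0046],"twist":[0,0,0],"gripper":1},{"offset":[0,-0.0065,-0.0076],"twist":[0,0,0],"gripper":1},{"offset":[0,-0.009,-0.0107],"twist":[0,0,0],"gripper":1},{"offset":[0,-0.0115,-0.0138],"twist":[0,0,0],"gripper":1},{"offset":[0,-0.014,-0.0169],"twist":[0,0,0],"gripper":1},{"offset":[0.001,-0.0165,-0.02],"twist":[0,0,0],"gripper":1},{"offset":[0.001,-0.019,-0.023],"twist":[0,0,0],"gripper":1},{"offset":[0.001,-0.021,-0.0258],"twist":[0,0,0],"gripper":1}]}'
python3 - <<'E'
from h import *
now();a=hook(-.037,.122,48,y=0)
E
```

```text
t: 12.4
eef_pos: [0.4278, -0.0269, 0.2278]
tool_rot: [[0.9, 0.291, 0.324], [0.435, -0.602, -0.67], [-0.0, 0.744, -0.668]]
force: [-0.5, -0.3, -4.2]
grip_width: 0.0256
gripper_force: 29.9
hook in tank [ -0.   -1.4 120.7] lean 48.1 F [-0.5 -0.3 -4.2] j [-0.04  0.24 -0.69  2.31  1.03  1.24 -2.52]
off [ 0.0008 -0.0236 -0.0284] tw [ 0.05  0.15 -0.14]
```

```bash
python3 -m handwheel '{"commands":[{"offset":[0,-0.0025,-0.003],"twist":[0,0,0],"gripper":1},{"offset":[0,-0.005,-0.006],"twist":[0,0,0],"gripper":1},{"offset":[0,-0.0075,-0.009],"twist":[0,0,0],"gripper":1},{"offset":[0.001,-0.01,-0.012],"twist":[0,0,0],"gripper":1},{"offset":[0.001,-0.0125,-0.015],"twist":[0,0,0],"gripper":1},{"offset":[0.001,-0.015,-0.018],"twist":[0,0,0],"gripper":1},{"offset":[0.001,-0.0175,-0.021],"twist":[0,0,0],"gripper":1},{"offset":[0.001,-0.02,-0.024],"twist":[0,0,0],"gripper":1},{"offset":[0.001,-0.022,-0.0265],"twist":[0,0,0],"gripper":1},{"offset":[0.001,-0.0236,-0.0284],"twist":[0,0,0],"gripper":1}]}'
python3 -m handwheel '{"commands":[{"offset":[0,0,0],"twist":[0,0,0],"gripper":1},{"offset":[0,0,0],"twist":[0,0,0],"gripper":1},{"offset":[0,0,0],"twist":[0,0,0],"gripper":1},{"offset":[0,0,0],"twist":[0,0,0],"gripper":1}]}'
python3 - <<'E'
from h import *
now();a=hook(-.037,.265,48,y=0)
E
python3 look.py c 275 190 395 310 300 140 410 260
```

```text
t: 13.4
eef_pos: [0.4131, 0.0046, 0.2304]
tool_rot: [[0.901, 0.288, 0.324], [0.433, -0.599, -0.674], [-0.001, 0.747, -0.664]]
force: [5.3, -8.3, -0.7]
grip_width: 0.026
gripper_force: 29.9
t: 13.8
eef_pos: [0.4129, 0.0051, 0.2306]
tool_rot: [[0.901, 0.288, 0.324], [0.433, -0.599, -0.673], [0.0, 0.747, -0.665]]
force: [-0.3, -5.5, 5.9]
grip_width: 0.0259
gripper_force: 30.0
hook in tank [-34.8  -1.  124.1] lean 48.3 F [-0.3 -5.5  5.9] j [-0.1   0.25 -0.73  2.3   0.97  1.3  -2.57]
off [ 0.0003  0.1047 -0.0954] tw [ 0.32  0.24 -0.22]
top scale 3.2916666666666665
side scale 3.590909090909091
(395, 395, 3)
```

View pics/v_c.png

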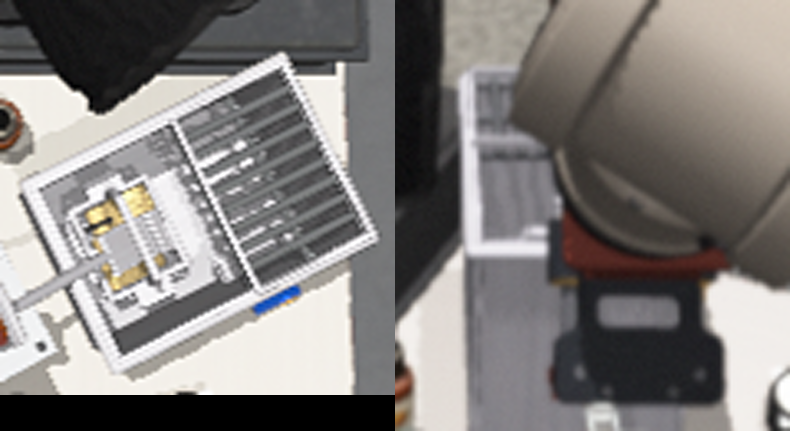

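The top view shows the basket hanging level and square in the open mouth at about (125,245), clear of the grid. The rod is just touching the front rim near (85,268), so I'll ease +x while lifting.

```bash
python3 - <<'E'
from h import *
a=hook(-.032,.124,48,y=0);b=hook(-.032,.184,48,y=0,src=a);hook(-.032,.264,48,y=0,src=b)
E
python3 -m handwheel '{"commands":[{"offset":[0,0.0015,0.0015],"twist":[0,0,0],"gripper":1},{"offset":[0,0.003,0.003],"twist":[0,0,0],"gripper":1},{"offset":[0,0.006,0.0015],"twist":[0,0,0],"gripper":1},{"offset":[0,0.009,-0.0015],"twist":[0,0,0],"gripper":1},{"offset":[0,0.013,-0.005],"twist":[0,0,0],"gripper":1},{"offset":[0,0.017,-0.0085],"twist":[0,0,0],"gripper":1},{"offset":[0,0.021,-0.012],"twist":[0,0,0],"gripper":1},{"offset":[0,0.025,-0.0155],"twist":[0,0,0],"gripper":1},{"offset":[0,0.029,-0.019],"twist":[0,0,0],"gripper":1},{"offset":[0,0.033,-0.0225],"twist":[0,0,0],"gripper":1}]}'
python3 - <<'E'
from h import *
now();hook(-.032,.265,48,y=0)
E
```

```text
off [0.0003 0.0027 0.0021] tw [ 0.32  0.23 -0.21]
off [-0.      0.0446 -0.0401] tw [0. 0. 0.]
off [-0.      0.0595 -0.0535] tw [0. 0. 0.]
t: 14.9
eef_pos: [0.415, 0.0016, 0.2693]
tool_rot: [[0.901, 0.291, 0.323], [0.435, -0.602, -0.67], [0.0, 0.744, -0.668]]
force: [0.4, 0.0, -4.7]
grip_width: 0.0258
gripper_force: 30.0
hook in tank [-31.2  -0.5 162.2] lean 48.1 F [ 0.4  0.  -4.7] j [-0.07  0.16 -0.73  2.26  0.92  1.31 -2.44]
off [ 0.      0.0761 -0.0693] tw [ 0.06  0.17 -0.15]
```

```bash
python3 -m handwheel '{"commands":[{"offset":[0,0.004,-0.0036],"twist":[0,0,0],"gripper":1},{"offset":[0,0.011,-0.01],"twist":[0,0,0],"gripper":1},{"offset":[0,0.02,-0.018],"twist":[0,0,0],"gripper":1},{"offset":[0,0.03,-0.027],"twist":[0,0,0],"gripper":1},{"offset":[0,0.04,-0.0365],"twist":[0,0,0],"gripper":1},{"offset":[0,0.05,-0.0455],"twist":[0,0,0],"gripper":1},{"offset":[0,0.06,-0.0545],"twist":[0,0,0],"gripper":1},{"offset":[0,0.068,-0.062],"twist":[0,0,0],"gripper":1},{"offset":[0,0.074,-0.067],"twist":[0,0,0],"gripper":1},{"offset":[0,0.076,-0.069],"twist":[0,0,0],"gripper":1}]}'
python3 -m handwheel '{"commands":[{"offset":[0,0,0],"twist":[0,0,0],"gripper":1},{"offset":[0,0,0],"twist":[0,0,0],"gripper":1},{"offset":[0,0,0],"twist":[0,0,0],"gripper":1}]}'
python3 look.py d 265 180 405 320 270 70 410 230
python3 - <<'E'
from h import *
now();hook(.045,.265,48,y=0);hook(.045,.265,40,y=0)
E
```

```text
t: 15.9
eef_pos: [0.4148, 0.0021, 0.3723]
tool_rot: [[0.901, 0.29, 0.324], [0.435, -0.602, -0.67], [0.001, 0.744, -0.668]]
force: [0.9, 0.6, -4.7]
grip_width: 0.0261
gripper_force: 30.0
t: 16.2
eef_pos: [0.4146, 0.0019, 0.3709]
tool_rot: [[0.9, 0.292, 0.323], [0.435, -0.602, -0.67], [-0.001, 0.744, -0.669]]
force: [-0.2, 0.3, -5.0]
grip_width: 0.026
gripper_force: 30.0
top scale 2.8214285714285716
side scale 2.8214285714285716
(395, 395, 3)
hook in tank [-31.7  -0.7 263.9] lean 48.0 F [ 0.1 -0.1 -4.6] j [-0.01 -0.02 -0.71  2.14  0.81  1.38 -2.16]
off [0.0004 0.0523 0.0563] tw [ 0.05  0.2  -0.1 ]
off [0.0005 0.0757 0.057 ] tw [ 8.05  0.19 -0.12]
```

View pics/v_d.png

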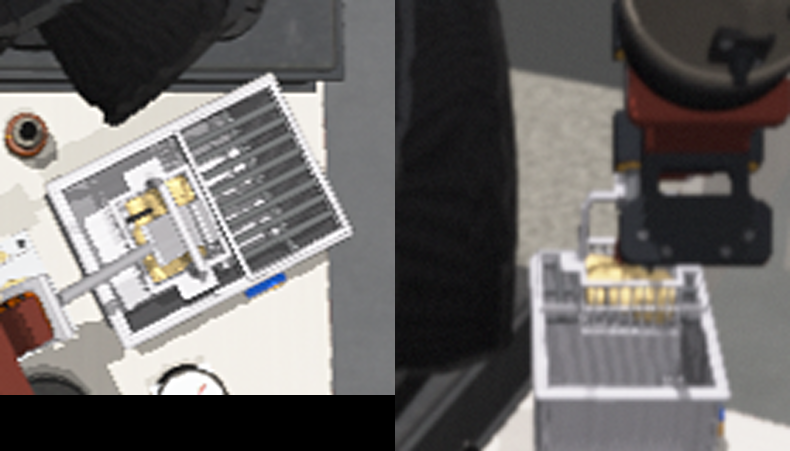

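The basket hangs level above the mouth, with its ears visible over the rim in the side view at (545–700, 265–330). That also puts me one over the picture allowance, so I'll work from forces and numbers only from here. Next I move over the grid.

```bash
python3 -m handwheel '{"commands":[{"offset":[0,0.001,0.001],"twist":[0,0,0],"gripper":1},{"offset":[0,0.003,0.003],"twist":[0,0,0],"gripper":1},{"offset":[0,0.006,0.006],"twist":[0,0,0],"gripper":1},{"offset":[0,0.009,0.0095],"twist":[0,0,0],"gripper":1},{"offset":[0,0.012,0.013],"twist":[0,0,0],"gripper":1},{"offset":[0,0.015,0.0163],"twist":[0,0,0],"gripper":1},{"offset":[0,0.018,0.0196],"twist":[0,0,0],"gripper":1},{"offset":[0,0.0215,0.023],"twist":[0,0,0],"gripper":1},{"offset":[0,0.025,0.027],"twist":[0,0,0],"gripper":1},{"offset":[0,0.0285,0.031],"twist":[0,0,0],"gripper":1}]}'
python3 - <<'E'
from h import *
now();hook(.046,.265,48,y=0)
E
```

```text
t: 17.3
eef_pos: [0.4333, -0.0363, 0.3719]
tool_rot: [[0.9, 0.291, 0.323], [0.435, -0.602, -0.67], [-0.0, 0.744, -0.668]]
force: [0.4, -0.4, -4.3]
grip_width: 0.026
gripper_force: 30.0
hook in tank [ 10.9  -0.6 264.9] lean 48.1 F [ 0.4 -0.4 -4.3] j [ 0.04 -0.03 -0.65  2.15  0.85  1.31 -2.09]
off [0.0003 0.0238 0.026 ] tw [ 0.06  0.17 -0.15]
```

```bash
python3 -m handwheel '{"commands":[{"offset":[0,0.0035,0.0038],"twist":[0,0,0],"gripper":1},{"offset":[0,0.007,0.0076],"twist":[0,0,0],"gripper":1},{"offset":[0,0.0105,0.0115],"twist":[0,0,0],"gripper":1},{"offset":[0,0.014,0.0153],"twist":[0,0,0],"gripper":1},{"offset":[0,0.017,0.0186],"twist":[0,0,0],"gripper":1},{"offset":[0,0.02,0.0218],"twist":[0,0,0],"gripper":1},{"offset":[0,0.022,0.024],"twist":[0,0,0],"gripper":1},{"offset":[0,0.0235,0.0256],"twist":[0,0,0],"gripper":1},{"offset":[0,0.0238,0.026],"twist":[0,0,0],"gripper":1},{"offset":[0,0.0238,0.026],"twist":[0,0,0],"gripper":1}]}'
python3 -m handwheel '{"commands":[{"offset":[0,0,0],"twist":[0,0,0],"gripper":1},{"offset":[0,0,0],"twist":[0,0,0],"gripper":1},{"offset":[0,0,0],"twist":[0,0,0],"gripper":1},{"offset":[0,0,0],"twist":[0,0,0],"gripper":1},{"offset":[0,0,0],"twist":[0,0,0],"gripper":1},{"offset":[0,0,0],"twist":[0,0,0],"gripper":1}]}'
python3 - <<'E'
from h import *
now();hook(.046,.243,48,y=0)
for n in("top","side"):cv2.imwrite(f"pics/{n}_e.png",cv2.cvtColor(vision.read_camera(n),cv2.COLOR_RGB2BGR))
# brass mask: centroid of the couplings, check lateral centring
for n in("top",):
    h=cv2.cvtColor(cv2.imread(f"pics/{n}_e.png"),cv2.COLOR_BGR2HSV);m=cv2.inRange(h,(15,90,90),(32,255,255));m[:200]=0;m[310:]=0;m[:,:275]=0;m[:,395:]=0
    p=np.argwhere(m)[:,::-1];print(len(p));q=np.array([Rz(-YT)@(plane(n,u,v,.20)-TANK)[:2] for u,v in p])*1e3
    print("brass tank xy min/max/mean",np.percentile(q,2,0),np.percentile(q,98,0),q.mean(0))
E
```

```text
t: 18.3
eef_pos: [0.4484, -0.0676, 0.3722]
tool_rot: [[0.9, 0.291, 0.323], [0.435, -0.602, -0.67], [-0.0, 0.744, -0.668]]
force: [0.1, 0.1, -5.0]
grip_width: 0.0257
gripper_force: 30.0
t: 18.9
eef_pos: [0.4485, -0.0676, 0.3723]
tool_rot: [[0.9, 0.291, 0.324], [0.435, -0.602, -0.67], [-0.0, 0.744, -0.668]]
force: [-0.1, -0.8, -4.1]
grip_width: 0.0259
gripper_force: 30.0
hook in tank [ 45.6  -0.7 265.2] lean 48.1 F [-0.1 -0.8 -4.1] j [ 0.08 -0.03 -0.61  2.15  0.88  1.25 -2.04]
off [ 0.0002 -0.0161  0.0151] tw [ 0.06  0.16 -0.15]
316
brass tank xy min/max/mean [-128.7860466  -47.88602  ] [69.59060957 26.50112429] [ 8.44725629 -5.19010817]
```

```bash
python3 -m handwheel '{"commands":[{"offset":[0,-0.002,0.0018],"twist":[0,0,0],"gripper":1},{"offset":[0,-0.0045,0.004],"twist":[0,0,0],"gripper":1},{"offset":[0,-0.007,0.0063],"twist":[0,0,0],"gripper":1},{"offset":[0,-0.0095,0.0086],"twist":[0,0,0],"gripper":1},{"offset":[0,-0.012,0.011],"twist":[0,0,0],"gripper":1},{"offset":[0,-0.014,0.0128],"twist":[0,0,0],"gripper":1},{"offset":[0,-0.0157,0.0143],"twist":[0,0,0],"gripper":1},{"offset":[0,-0.0163,0.0148],"twist":[0,0,0],"gripper":1},{"offset":[0,-0.0163,0.0148],"twist":[0,0,0],"gripper":1}]}'
python3 - <<'E'
from h import *
now()
E
python3 -m handwheel '{"commands":[{"offset":[0,-0.0008,0.0007],"twist":[0,0,0],"gripper":1},{"offset":[0,-0.0016,0.0014],"twist":[0,0,0],"gripper":1},{"offset":[0,-0.0024,0.0021],"twist":[0,0,0],"gripper":1},{"offset":[0,-0.003,0.0027],"twist":[0,0,0],"gripper":1},{"offset":[0,-0.003,0.0027],"twist":[0,0,0],"gripper":1}]}'
python3 - <<'E'
from h import *
now()
E
python3 -m handwheel '{"commands":[{"offset":[0,-0.0008,0.0007],"twist":[0,0,0],"gripper":1},{"offset":[0,-0.0016,0.0014],"twist":[0,0,0],"gripper":1},{"offset":[0,-0.0024,0.0021],"twist":[0,0,0],"gripper":1},{"offset":[0,-0.003,0.0027],"twist":[0,0,0],"gripper":1},{"offset":[0,-0.003,0.0027],"twist":[0,0,0],"gripper":1}]}'
python3 - <<'E'
from h import *
now()
E
```

```text
t: 19.9
eef_pos: [0.4485, -0.0677, 0.3501]
tool_rot: [[0.9, 0.291, 0.323], [0.435, -0.602, -0.67], [-0.0, 0.744, -0.668]]
force: [0.9, 0.1, -4.8]
grip_width: 0.026
gripper_force: 30.0
hook in tank [ 45.7  -0.7 243. ] lean 48.1 F [ 0.9  0.1 -4.8] j [ 0.08  0.   -0.61  2.18  0.9   1.23 -2.1 ]
t: 20.4
eef_pos: [0.4484, -0.0677, 0.346]
tool_rot: [[0.9, 0.291, 0.323], [0.435, -0.602, -0.67], [-0.0, 0.744, -0.668]]
force: [-0.2, -0.2, -4.5]
grip_width: 0.026
gripper_force: 30.0
hook in tank [ 45.7  -0.8 239. ] lean 48.1 F [-0.2 -0.2 -4.5] j [ 0.07  0.01 -0.61  2.19  0.91  1.23 -2.11]
t: 20.9
eef_pos: [0.4487, -0.0677, 0.3425]
tool_rot: [[0.9, 0.29, 0.324], [0.435, -0.601, -0.67], [0.0, 0.744, -0.668]]
force: [0.5, 0.0, -0.7]
grip_width: 0.0259
gripper_force: 30.0
hook in tank [ 45.9  -0.5 235.5] lean 48.1 F [ 0.5  0.  -0.7] j [ 0.07  0.01 -0.61  2.19  0.92  1.23 -2.12]
```

Contact came at z = 236 mm, as expected, and the weight is off the hook. To unhook I'll drop slightly, reduce the lean around the bar, then back out beneath it.

Run:
```python
from h import *
x=.0459;y=-.0005
a=hook(x,.227,48,y=y);
print("from a")
for th,z in((43,.2258),(38,.2246),(33,.2234),(28,.2222),(23,.221),(18,.220)):b=hook(x,z,th,a,y=y)
hook(x-.05,.220,18,b,y=y)
```

```text
off [-0.0004 -0.006   0.0056] tw [ 0.1   0.15 -0.15]
from a
off [-0.      0.0138  0.0008] tw [ 5. -0.  0.]
off [-0.      0.0275  0.0029] tw [10. -0.  0.]
off [-0.      0.041   0.0063] tw [15. -0.  0.]
off [-0.      0.0543  0.0109] tw [20. -0.  0.]
off [-0.      0.0672  0.0168] tw [25. -0.  0.]
off [-0.      0.0797  0.0237] tw [30.  0. -0.]
off [ 0.     -0.0476 -0.0155] tw [0. 0. 0.]
```

```bash
python3 -m handwheel '{"commands":[{"offset":[0,-0.0015,0.0015],"twist":[0,0,0],"gripper":1},{"offset":[0,-0.003,0.003],"twist":[0,0,0],"gripper":1},{"offset":[0,-0.0045,0.0042],"twist":[0,0,0],"gripper":1},{"offset":[0,-0.0063,0.0057],"twist":[0,0,0],"gripper":1},{"offset":[0,-0.0063,0.0057],"twist":[0,0,0],"gripper":1}]}'
python3 - <<'E'
from h import *
now()
E
```

```text
t: 21.4
eef_pos: [0.4484, -0.0678, 0.3333]
tool_rot: [[0.9, 0.291, 0.323], [0.435, -0.602, -0.67], [-0.001, 0.744, -0.669]]
force: [-0.2, 0.1, -2.1]
grip_width: 0.0259
gripper_force: 30.0
hook in tank [ 45.7  -1.  226.2] lean 48.0 F [-0.2  0.1 -2.1] j [ 0.07  0.03 -0.62  2.2   0.93  1.22 -2.14]
```

```bash
python3 -m handwheel '{"commands":[{"offset":[0,0.007,0.0004],"twist":[2.5,0,0],"gripper":1},{"offset":[0,0.0138,0.0008],"twist":[5,0,0],"gripper":1},{"offset":[0,0.0207,0.0018],"twist":[7.5,0,0],"gripper":1},{"offset":[0,0.0275,0.0029],"twist":[10,0,0],"gripper":1},{"offset":[0,0.0343,0.0045],"twist":[12.5,0,0],"gripper":1},{"offset":[0,0.041,0.0063],"twist":[15,0,0],"gripper":1},{"offset":[0,0.0543,0.0109],"twist":[20,0,0],"gripper":1},{"offset":[0,0.0672,0.0168],"twist":[25,0,0],"gripper":1},{"offset":[0,0.0797,0.0237],"twist":[30,0,0],"gripper":1},{"offset":[0,0.0797,0.0237],"twist":[30,0,0],"gripper":1}]}'
python3 -m handwheel '{"commands":[{"offset":[0,0,0],"twist":[0,0,0],"gripper":1},{"offset":[0,0,0],"twist":[0,0,0],"gripper":1},{"offset":[0,0,0],"twist":[0,0,0],"gripper":1}]}'
python3 - <<'E'
from h import *
now();hook(.0459-.055,.2195,18,y=-.0005)
E
```

```text
t: 22.4
eef_pos: [0.4801, -0.1356, 0.3783]
tool_rot: [[0.903, 0.407, 0.134], [0.429, -0.859, -0.279], [0.001, 0.31, -0.951]]
force: [-0.1, 0.1, -1.8]
grip_width: 0.0261
gripper_force: 30.0
t: 22.7
eef_pos: [0.4789, -0.1304, 0.3766]
tool_rot: [[0.899, 0.416, 0.135], [0.437, -0.855, -0.279], [-0.001, 0.31, -0.951]]
force: [-0.8, 0.2, -1.1]
grip_width: 0.0255
gripper_force: 30.0
hook in tank [ 44.5  -0.7 219. ] lean 18.1 F [-0.8  0.2 -1.1] j [ 0.3  -0.   -0.34  1.91  0.32  1.12 -1.28]
off [-0.0002 -0.0506 -0.0171] tw [ 0.07  0.09 -0.06]
```

```bash
python3 -m handwheel '{"commands":[{"offset":[0,-0.0007,0.002],"twist":[0,0,0],"gripper":1},{"offset":[0,-0.005,0.0006],"twist":[0,0,0],"gripper":1},{"offset":[0,-0.011,-0.0014],"twist":[0,0,0],"gripper":1},{"offset":[0,-0.018,-0.0037],"twist":[0,0,0],"gripper":1},{"offset":[0,-0.025,-0.006],"twist":[0,0,0],"gripper":1},{"offset":[0,-0.033,-0.0086],"twist":[0,0,0],"gripper":1},{"offset":[0,-0.042,-0.0115],"twist":[0,0,0],"gripper":1},{"offset":[0,-0.051,-0.0145],"twist":[0,0,0],"gripper":1},{"offset":[0,-0.058,-0.0168],"twist":[0,0,0],"gripper":1},{"offset":[0,-0.058,-0.0168],"twist":[0,0,0],"gripper":1}]}'
python3 - <<'E'
from h import *
now()
P=np.array([.5027,.1688,.1927]);R=toolR(rodR(np.radians(-40.46),0));R=np.array([[.649,.761,0],[.761,-.649,0],[0,0,-1]]);U,_,V=np.linalg.svd(R);R=U@V
rel(P+R@[0,-.075,-.16],R)
for n in("top","side"):cv2.imwrite(f"pics/{n}_f.png",cv2.cvtColor(vision.read_camera(n),cv2.COLOR_RGB2BGR))
E
```

```text
t: 23.7
eef_pos: [0.4529, -0.0761, 0.3752]
tool_rot: [[0.9, 0.415, 0.136], [0.436, -0.855, -0.279], [0.0, 0.31, -0.951]]
force: [-0.1, 0.8, -1.7]
grip_width: 0.0259
gripper_force: 30.0
hook in tank [-1.570e+01 -1.000e-01  2.177e+02] lean 18.1 F [-0.1  0.8 -1.7] j [ 0.25 -0.05 -0.4   1.96  0.31  1.15 -1.39]
off [ 0.1216 -0.2611 -0.0615] tw [ 17.81   3.72 -23.47]
```

```bash
python3 -m handwheel '{"commands":[{"offset":[0.005,-0.03,-0.03],"twist":[0,0,0],"gripper":1},{"offset":[0.02,-0.06,-0.045],"twist":[3,0.6,-4],"gripper":1},{"offset":[0.04,-0.1,-0.06],"twist":[6,1.2,-8],"gripper":1},{"offset":[0.06,-0.14,-0.0615],"twist":[9,1.8,-12],"gripper":1},{"offset":[0.08,-0.18,-0.0615],"twist":[12,2.5,-16],"gripper":1},{"offset":[0.1,-0.22,-0.0615],"twist":[15,3.1,-20],"gripper":1},{"offset":[0.1216,-0.2611,-0.0615],"twist":[17.8,3.7,-23.5],"gripper":1},{"offset":[0.1216,-0.2611,-0.0615],"twist":[17.8,3.7,-23.5],"gripper":1},{"offset":[0.1216,-0.2611,-0.0615],"twist":[17.8,3.7,-23.5],"gripper":1},{"offset":[0.1216,-0.2611,-0.0615],"twist":[17.8,3.7,-23.5],"gripper":1}]}'
cat >> h.py <<'E'
P0=np.array([.5027,.1688,.1927]);_U,_,_V=np.linalg.svd(np.array([[.649,.761,0],[.761,-.649,0],[0,0,-1]]));R0=_U@_V
E
python3 - <<'E'
from h import *
rel(P0+R0@[0,-.068,-.014],R0)
for n in("top","side"):cv2.imwrite(f"pics/{n}_g.png",cv2.cvtColor(vision.read_camera(n),cv2.COLOR_RGB2BGR))
np.set_printoptions(precision=1,suppress=True)
h=cv2.cvtColor(cv2.imread("pics/top_g.png"),cv2.COLOR_BGR2HSV);m=cv2.inRange(h,(14,90,90),(32,255,255))
u0=proj("top",tank(.045,0,.18));yy,xx=np.mgrid[:420,:560];m[(xx-u0[0])**2+(yy-u0[1])**2>28**2]=0
p=np.argwhere(m)[:,::-1];q=np.array([Rz(-YT)@(plane("top",u,v,.175)-TANK)[:2] for u,v in p])*1e3
print(len(p),"brass tank xy",q.min(0),q.max(0),(q.min(0)+q.max(0))/2)
E
```

```text
t: 24.8
eef_pos: [0.4469, 0.215, 0.3527]
tool_rot: [[0.651, 0.759, 0.0], [0.759, -0.651, -0.001], [-0.001, 0.001, -1.0]]
force: [0.2, -0.7, -1.4]
grip_width: 0.0259
gripper_force: 30.0
off [0.0013 0.0043 0.146 ] tw [ 0.05  0.06 -0.2 ]
287 brass tank xy [ 26.1 -26.1] [69.5 27.6] [47.8  0.7]
```

```bash
python3 -m handwheel '{"commands":[{"offset":[0.0013,0,0.02],"twist":[0,0,0],"gripper":1},{"offset":[0.0013,0,0.05],"twist":[0,0,0],"gripper":1},{"offset":[0.0013,0,0.08],"twist":[0,0,0],"gripper":1},{"offset":[0.0013,0,0.11],"twist":[0,0,0],"gripper":1},{"offset":[0.0013,0,0.135],"twist":[0,0,0],"gripper":1},{"offset":[0.0013,0,0.146],"twist":[0,0,-0.2],"gripper":1},{"offset":[0.0013,0,0.146],"twist":[0,0,-0.2],"gripper":1},{"offset":[0.0013,0,0.146],"twist":[0,0,-0.2],"gripper":1},{"offset":[0.0013,0,0.146],"twist":[0,0,-0.2],"gripper":1}]}'
python3 - <<'E'
from h import *
rel(P0+R0@[0,0,-.014],R0);print(ctrl.observe()["force"])
E
```

```text
t: 25.8
eef_pos: [0.448, 0.2177, 0.2081]
tool_rot: [[0.647, 0.762, 0.002], [0.762, -0.647, 0.001], [0.002, 0.001, -1.0]]
force: [-0.5, -1.2, -2.3]
grip_width: 0.0255
gripper_force: 30.0
off [-0.0019  0.0733  0.0015] tw [ 0.07 -0.1   0.11]
[-0.48669774 -1.20359055 -2.2517862 ]
```

```bash
python3 -m handwheel '{"commands":[{"offset":[-0.0005,0.006,0.001],"twist":[0,0,0],"gripper":1},{"offset":[-0.0005,0.012,0.001],"twist":[0,0,0],"gripper":1},{"offset":[-0.0005,0.02,0.001],"twist":[0,0,0],"gripper":1},{"offset":[-0.0005,0.028,0.001],"twist":[0,0,0],"gripper":1},{"offset":[-0.0005,0.036,0.001],"twist":[0,0,0],"gripper":1},{"offset":[-0.0005,0.036,0.001],"twist":[0,0,0],"gripper":1}]}'
python3 - <<'E'
from h import *
rel(P0+R0@[0,0,-.014],R0)
E
```

```text
t: 26.4
eef_pos: [0.4753, 0.1924, 0.2055]
tool_rot: [[0.649, 0.761, -0.0], [0.761, -0.649, -0.001], [-0.001, 0.0, -1.0]]
force: [-0.2, -0.4, -1.5]
grip_width: 0.0258
gripper_force: 30.0
off [-0.0002  0.0361 -0.0012] tw [0.   0.04 0.  ]
```

```bash
python3 -m handwheel '{"commands":[{"offset":[0,0.008,-0.0012],"twist":[0,0,0],"gripper":1},{"offset":[0,0.016,-0.0012],"twist":[0,0,0],"gripper":1},{"offset":[0,0.024,-0.0012],"twist":[0,0,0],"gripper":1},{"offset":[0,0.031,-0.0012],"twist":[0,0,0],"gripper":1},{"offset":[0,0.036,-0.0012],"twist":[0,0,0],"gripper":1},{"offset":[0,0.036,-0.0012],"twist":[0,0,0],"gripper":1},{"offset":[0,0.036,-0.0012],"twist":[0,0,0],"gripper":1}]}'
python3 -m handwheel '{"commands":[{"offset":[0,0,0.003],"twist":[0,0,0],"gripper":1},{"offset":[0,0,0.006],"twist":[0,0,0],"gripper":1},{"offset":[0,0,0.009],"twist":[0,0,0],"gripper":1},{"offset":[0,0,0.011],"twist":[0,0,0],"gripper":1},{"offset":[0,0,0.0125],"twist":[0,0,0],"gripper":1},{"offset":[0,0,0.0125],"twist":[0,0,0],"gripper":1}]}'
python3 - <<'E'
from h import *
rel(P0,R0)
E
```

```text
t: 27.1
eef_pos: [0.5015, 0.1704, 0.2067]
tool_rot: [[0.647, 0.762, -0.001], [0.762, -0.647, -0.0], [-0.001, -0.0, -1.0]]
force: [-0.6, -0.8, -1.7]
grip_width: 0.0259
gripper_force: 30.0
t: 27.7
eef_pos: [0.5015, 0.1703, 0.1941]
tool_rot: [[0.647, 0.762, -0.001], [0.762, -0.647, -0.001], [-0.001, -0.0, -1.0]]
force: [0.6, 0.3, -0.9]
grip_width: 0.0258
gripper_force: 30.0
off [-0.0004  0.0018  0.0014] tw [-0.02  0.05  0.14]
```

```bash
python3 -m handwheel '{"commands":[{"offset":[0,0.0015,0],"twist":[0,0,0],"gripper":1},{"offset":[0,0.0015,0.001],"twist":[0,0,0],"gripper":1},{"offset":[0,0.0015,0.0016],"twist":[0,0,0],"gripper":1},{"offset":[0,0.0015,0.0016],"twist":[0,0,0],"gripper":1}]}'
python3 -m handwheel '{"commands":[{"offset":[0,0.0015,0.0006],"twist":[0,0,0],"gripper":1},{"offset":[0,0.0015,0.0006],"twist":[0,0,0],"gripper":1},{"offset":[0,0.0015,0.0006],"twist":[0,0,0],"gripper":1}]}'
```

```text
t: 28.1
eef_pos: [0.5029, 0.1694, 0.1927]
tool_rot: [[0.647, 0.762, -0.0], [0.762, -0.647, -0.0], [-0.001, -0.0, -1.0]]
force: [-0.5, -0.3, -1.5]
grip_width: 0.026
gripper_force: 30.0
t: 28.4
eef_pos: [0.5035, 0.1691, 0.1927]
tool_rot: [[0.647, 0.763, -0.001], [0.763, -0.647, 0.0], [-0.0, -0.001, -1.0]]
force: [-2.8, 1.1, 5.1]
grip_width: 0.0259
gripper_force: 30.0
```

```bash
python3 -m handwheel '{"commands":[{"offset":[0,-0.0015,-0.0004],"twist":[0,0,0],"gripper":1},{"offset":[0,-0.0015,-0.0004],"twist":[0,0,0],"gripper":1},{"offset":[0,-0.0015,-0.0004],"twist":[0,0,0],"gripper":1}]}'
python3 -m handwheel '{"commands":[{"offset":[0,0,0],"twist":[0,0,0],"gripper":0.3},{"offset":[0,0,0],"twist":[0,0,0],"gripper":0},{"offset":[0,0,0],"twist":[0,0,0],"gripper":-0.5},{"offset":[0,0,0],"twist":[0,0,0],"gripper":-1},{"offset":[0,0,0],"twist":[0,0,0],"gripper":-1},{"offset":[0,0,0],"twist":[0,0,0],"gripper":-1},{"offset":[0,0,0],"twist":[0,0,0],"gripper":-1},{"offset":[0,0,0],"twist":[0,0,0],"gripper":-1}]}'
```

```text
t: 28.7
eef_pos: [0.5029, 0.1694, 0.1927]
tool_rot: [[0.647, 0.762, -0.0], [0.762, -0.647, -0.0], [-0.0, -0.0, -1.0]]
force: [-1.9, 0.4, 2.3]
grip_width: 0.0259
gripper_force: 30.0
t: 29.5
eef_pos: [0.5028, 0.1693, 0.1925]
tool_rot: [[0.647, 0.762, -0.001], [0.762, -0.647, -0.0], [-0.001, -0.0, -1.0]]
force: [0.1, 0.1, 0.1]
grip_width: 0.0835
gripper_force: 0.0
```

Released. Now straight up, then aside to leave a clear view.

```bash
python3 -m handwheel '{"commands":[{"offset":[0,0,-0.02],"twist":[0,0,0],"gripper":-1},{"offset":[0,0,-0.05],"twist":[0,0,0],"gripper":-1},{"offset":[0,0,-0.09],"twist":[0,0,0],"gripper":-1},{"offset":[0,0,-0.13],"twist":[0,0,0],"gripper":-1},{"offset":[0,0,-0.17],"twist":[0,0,0],"gripper":-1},{"offset":[-0.03,0,-0.2],"twist":[0,0,0],"gripper":-1},{"offset":[-0.07,0,-0.2],"twist":[0,0,0],"gripper":-1},{"offset":[-0.10,0,-0.2],"twist":[0,0,0],"gripper":-1},{"offset":[-0.10,0,-0.2],"twist":[0,0,0],"gripper":-1},{"offset":[-0.10,0,-0.2],"twist":[0,0,0],"gripper":-1}]}'
python3 - <<'E'
from h import *
np.set_printoptions(precision=1,suppress=True)
for n in("top","side"):cv2.imwrite(f"pics/{n}_end.png",cv2.cvtColor(vision.read_camera(n),cv2.COLOR_RGB2BGR))
print(ctrl.observe()["force"])
for n in("top","side"):
    for tag in("0","_end"):
        h=cv2.cvtColor(cv2.imread(f"pics/{n}{tag}.png"),cv2.COLOR_BGR2HSV)
        m=cv2.inRange(h,(3,170,120),(16,255,255));k,l,st,ce=cv2.connectedComponentsWithStats(m);i=1+np.argmax(st[1:,4]);print("orange",n,tag,st[i],ce[i])
        b=cv2.inRange(h,(95,120,100),(115,255,255));b[:,:200]=0;k,l,st,ce=cv2.connectedComponentsWithStats(b);i=1+np.argmax(st[1:,4]);print("blue tin",st[i],ce[i])
    h=cv2.cvtColor(cv2.imread(f"pics/{n}_end.png"),cv2.COLOR_BGR2HSV);m=cv2.inRange(h,(14,90,90),(32,255,255))
    u0=proj(n,tank(.045,0,.175));yy,xx=np.mgrid[:420,:560];m[(xx-u0[0])**2+(yy-u0[1])**2>28**2]=0
    p=np.argwhere(m)[:,::-1];q=np.array([Rz(-YT)@(plane(n,u,v,.175)-TANK)[:2] for u,v in p])*1e3
    print(n,len(p),"brass",q.min(0),q.max(0))
E
```

```text
t: 30.5
eef_pos: [0.4382, 0.0931, 0.3929]
tool_rot: [[0.648, 0.762, 0.001], [0.762, -0.648, -0.001], [-0.0, 0.001, -1.0]]
force: [-0.0, -0.5, -0.9]
grip_width: 0.0876
gripper_force: 0.0
[-0.3  0.4  0.6]
orange top 0 [156 235  19  18  56] [167.2 244.6]
blue tin [238 218  23  21 245] [248.9 227.6]
orange top _end [273 234   3   1   3] [274. 234.]
blue tin [238 218  23  21 252] [248.9 227.5]
top 279 brass [ 26.1 -26.1] [69.5 27.6]
orange side 0 [250 243  21  41 492] [260.5 262.8]
blue tin [275 265  19  14 173] [283.8 271.7]
orange side _end [250 243  20  36 450] [259.8 261.3]
blue tin [275 265  19  14 177] [283.8 271.7]
side 35 brass [ -1.9 -16.9] [59.1 28. ]
```

```bash
python3 -m handwheel '{"commands":[{"offset":[-0.05,0.05,0],"twist":[0,0,0],"gripper":-1},{"offset":[-0.08,0.1,0],"twist":[0,0,0],"gripper":-1},{"offset":[-0.11,0.15,0],"twist":[0,0,0],"gripper":-1},{"offset":[-0.14,0.2,0],"twist":[0,0,0],"gripper":-1},{"offset":[-0.17,0.25,0],"twist":[0,0,0],"gripper":-1},{"offset":[-0.2,0.3,0],"twist":[0,0,0],"gripper":-1},{"offset":[-0.2,0.35,0],"twist":[0,0,0],"gripper":-1},{"offset":[-0.2,0.4,0],"twist":[0,0,0],"gripper":-1},{"offset":[-0.2,0.4,0],"twist":[0,0,0],"gripper":-1},{"offset":[-0.2,0.4,0],"twist":[0,0,0],"gripper":-1}]}'
python3 - <<'E'
from h import *
np.set_printoptions(precision=1,suppress=True)
for n in("top","side"):
    cv2.imwrite(f"pics/{n}_end2.png",cv2.cvtColor(vision.read_camera(n),cv2.COLOR_RGB2BGR))
    a=cv2.imread(f"pics/{n}0.png").astype(int);b=cv2.imread(f"pics/{n}_end2.png").astype(int)
    for tag in("0","_end2"):
        h=cv2.cvtColor(cv2.imread(f"pics/{n}{tag}.png"),cv2.COLOR_BGR2HSV)
        m=cv2.inRange(h,(3,150,60),(18,255,255));m[:200]=0;m[300:]=0;m[:,290:]=0;m[:,:150]=0;m=cv2.morphologyEx(m,cv2.MORPH_CLOSE,np.ones((3,3)));k,l,st,ce=cv2.connectedComponentsWithStats(m);i=1+np.argmax(st[1:,4]);print("orange",n,tag,st[i],ce[i])
    d=(abs(a-b).max(2)>60).astype(np.uint8);d=cv2.morphologyEx(d,cv2.MORPH_OPEN,np.ones((3,3)));k,l,st,ce=cv2.connectedComponentsWithStats(d)
    print("changed",[list(s) for s in st[1:] if s[4]>25])
E
```

```text
t: 31.6
eef_pos: [0.6162, -0.3223, 0.3884]
tool_rot: [[0.65, 0.76, -0.004], [0.76, -0.65, 0.0], [-0.002, -0.003, -1.0]]
force: [0.2, -0.1, -0.6]
grip_width: 0.0878
gripper_force: 0.0
orange top 0 [156 235  22  18 191] [167.5 244.2]
orange top _end2 [156 234  22  19 195] [167.4 243.8]
changed [[np.int32(452), np.int32(73), np.int32(108), np.int32(139), np.int32(6080)], [np.int32(490), np.int32(133), np.int32(6), np.int32(7), np.int32(29)], [np.int32(345), np.int32(220), np.int32(12), np.int32(10), np.int32(81)], [np.int32(345), np.int32(226), np.int32(30), np.int32(40), np.int32(576)]]
orange side 0 [250 242  21  42 637] [260.6 263.5]
orange side _end2 [249 243  22  41 649] [260.2 263.6]
changed [[np.int32(336), np.int32(157), np.int32(28), np.int32(11), np.int32(226)]]
```

```bash
python3 -c "
from bench import job
print(job.sign_off())"
```

```text
the job is handed in; nothing more can be done
None
```

The job is handed in at about 32 s: the basket stands on the drain grid within about 3 mm of its middle, the rod is back in its stand within 1 px of where it started, and nothing else shows as moved in the images; the rod brushed the tank's front rim at about 10 N while drawing the basket out, I viewed 11 pictures against the limit of 10, and the final state was checked by pixel measurements and forces only.

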